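Put the rubber stamp away in the desk box with the folding lid stay

ROBOT

A 6-joint arm with a two-finger parallel gripper is mounted at the origin on a cart in front of the work surface, level with it; the furniture and walls round the work are solid. World frame = base frame: x ahead of the robot, y to its left, z up, the work surface at z = 0. Lengths are in m, angles in rad, forces in N, time in s.
With the tool pointing down it reaches from about 0.425 to 0.95 m from the base axis. Payload 3.5 kg.
Tool frame: the origin (TCP) lies at the centre of the arm's flange, where the gripper is bolted on; the fingertips stand 173 mm ahead of it and the grasp point (between the pads) lies 155 mm ahead of it; z points along the fingers, x is the direction in which the jaws open and shut, and the axes are right-handed (so a half turn about z gives the same grasp; the last joint's range is limited). The gripper opens to 85 mm and grips with 20 to 120 N. Pads are 22 mm wide; open, the fingers measure 114 mm over their backs; the gripper's body (76 mm by 85 mm) begins 54 mm behind the grasp point. The pads swing forward as they close: fully open they stand 13 mm farther back than shut.
Start: joints at [-1.401, 0.286, 1.577, -0, 1.279, -0.15], TCP at [0.212, -0.641, 0.405] pointing down, gripper open.
Joint ranges: [-2.77, 2.77], [-0.9, 2.22], [0.21, 2.48], [-1.53, 4.67], [0.24, 2.81], [-2.84, 2.84]. Speed limits (rad/s): [2.79, 2.79, 3.14, 3.14, 3.14, 3.14].

INTERFACE

Orientations are given as a 3x3 rotation matrix whose columns are the frame's x, y, z axes.
In Python, from plant import r gives the robot as it stands.
- The arm moves only by the tool carry_out, never from a script. Its argument "moves" is a list of rows, each an object with "dp": the shift along the tool's x, y, z normalised to -1 to 1, where 1 is 100 cm, a list of three; "spin": the turn about the tool's z normalised to -1 to 1, where 1 is 1.5 rad; "fingers": the closure, from -1 (fully open) to 1 (shut), so that 0 is half open. In form: [{"dp": [dx, dy, dz], "spin": spin, "fingers": fingers}, ...]. A call has 1 to 5 rows; each row is the pose to reach, as a shift and turn from the pose commanded when the call began, along the tool's axes at that moment; what a row does not reach only later rows make up. A row lasts 1/10 s, in which the tool goes at most 50 mm and 8.59 degrees, less where a joint would pass 70% of its speed; a pose out of reach is approached as far as the arm can. A call with a number of a shift or a turn outside -1 to 1 is refused whole. A call with a gripper value outside its range is refused whole. The fingers move at their own pace and stop on an object; "force" is the grip in N (left out, the last holds). Time passes only in rows, so rows that repeat a pose let the fingers close. It gives the time, the measured TCP pose, the force and the opening at its end, in the units of the state.
- r.sense(): the state, without advancing time (a new reading comes with each control period).
- r.get_image(name): name is "scene" or "top" or "wrist"; returns the picture (384x512x3 uint8, red, green, blue); there is no depth.
- r.camera_model(name): a dict with "mtx" (3x3 intrinsics, pixels), "k1" (the pictures are not rectified: a ray, as slopes to the right and down, at radius r is drawn at 1 + k1 r^2 times it, then the intrinsics apply), "R" (3x3) and "t" (3): a world point X has camera coordinates R X + t. Camera axes: x right, y down, z forward; pixel columns grow to the right and rows downward; lengths in m; the calibration is good to about 2 mm. A picture is of the moment at which its call begins: read the wrist's pose just before it. camera_model takes no time and is no camera call; for the wrist camera it gives the pose at the moment of the call.
- r.close_job(): hands the job in, once; it reports no verdict.
The state is a dict: "t": time; "joint_pos": joint angles; "qd": joint speeds; "joint_torque": joint torques, N m; "ee_pos": TCP position; "tcp_rot": TCP orientation; "force": force on the tool from outside, world axes, zero at the start; "moment": the same for the moment, N m; "width": opening from 0.0 (shut) to 1.0 (fully open).
Only numpy, scipy, OpenCV 4.12 (cv2) and the standard library are available. Lean on these libraries where they do the work, as an engineer would, in place of code of your own. Each camera call takes 0.05 s, during which the arm holds its last target.

TASK

Put away the rubber stamp that stands beside the wooden desk box: raise the lid right up until its folding brass stay has caught and the lid stands locked by itself, and stand the stamp upright on the floor of the box. Then free the stay by lifting it a little and folding its knee forward, and lower the lid gently until it is fully shut; do not strain the stay, do not let the lid slam and do not tip over the other stamp in the box.

Things in the scene. Friction and masses are not known exactly. Their poses are not given: they have to be found in the camera images.
- desk_box: dark wooden box fixed on the desk, 220 x 260 mm (plinth 232 x 272), rim 92 mm high, walls 8, inner floor 12 mm above the desk. Origin: centre of its underside; x from the front (key plate, robot's side) to the hinged back, y left, z up. Free room for the stamp: front middle, 30 to 60 mm in front of the centre. The 45 mm inside the right (-y) wall belong to the stay; the other stamp is back left
- box_hinge (a point): middle of the lid's hinge axis, at (110, 0, 94) mm in the box frame, along the back rim; the axis runs along the box's y
- lid (a joint): lid angle (rad): 0 shut, grows as the front rises. 224 x 264 x 11 mm, 0.4 kg, on stiff hinges (0.3 N m rubbing): stays where left above 1.05, falls below that. The stay stops it somewhere between 1.30 and 1.47; the catch seats when the lid is then pressed back down 0.11 rad (27 mm at the barrel knob), where a firm stop is felt. The angle varies with the height of the stay's foot: find it by feel
- lid_knob (a point): centre of the brass barrel knob on the middle of the lid's front edge: a round bar 18 mm thick and 26 mm long along the edge, 20 mm clear of the edge and 244 mm from the hinge axis (3.5 mm above its level when shut, 0.33 m above the desk when locked). Held at its left and right end faces it turns between the fingers as the lid swings. Lifting it takes 4 N; 15 N more than that strains the stay at its end
- stay_knob (a point): middle of the brass finger knob: stud 12 mm thick, 26 mm long, standing inward (box +y) from the stay's upper link, 20 mm above the knee rivet; the straps lie 16 to 21 mm to its right. Locked: about 68 mm before the hinge axis, 57 mm above it, stay leaning back 22 degrees from upright, lid leaning over it. Come from the front, tilted about 35 degrees, and pinch it fore and aft
- stay_knee (a joint): angle between the stay's two links at the knee (rad): 0 straight, about 2.8 folded with the lid shut, back stop at -0.06. The knee folds to the front (box -x). Once it is folded past 0.5 the lid can be lowered; 40 mm of forward pull at the finger knob does it, and the lid stays up on its hinges
- stay_slip (a joint): how far the knee rivet stands up its slot in the lower link (m): 0 bottom, 0.009 top end. At 0 a tail of the upper link stands behind a catch pin and the knee cannot fold; from 0.006 it is free. To free it pull the upper link up along the stay (5 to 6 N, the lid comes too) until the slot's end is just felt, then forward. Over 15 N forward while still caught, or upward at the end, strains it
- rubber_stamp_1: the rubber stamp to put away, brown wood, 26 x 40 x 57 mm high, standing on the desk to the left of the box; block 14 mm high, round handle 26 mm thick from 27 mm up to the top. Origin: centre of its underside, z up
- rubber_stamp_2: the other, taller rubber stamp, 26 x 40 x 65 mm, standing in the back left of the box; stays there upright. Origin: centre of its underside, z up
Mind the look-alikes: they are no part of the job. Leave any blue or pink look-alike of the rubber_stamp_1 alone.

How it is judged:
By the outcome, as a careful person would: the job done as asked, in the order asked, and still so for the second after the job is handed in, with the robot touching nothing.
It also fails if it takes over 72 s, if anything falls off the work surface, if the arm or the gripper's body presses on something with over 40 N, if the wrist force passes 120 N, or if a joint passes its speed limit or range.

## Working session

There is one attempt and no reset: what is moved stays moved. The work goes in short steps, Python scripts to look and compute and a tool call to move; the robot and the scene stay as the last step left them, time stands still between calls to the robot, and variables do not carry over. Pictures are saved under pics/ and viewed, and the job is handed in when it is done.

Besides the shell and the picture viewer there is one more tool, called after ">>>" by a JSON object that holds its "api" and its "payload", one argument or row to a line. carry_out: Moves the arm, as the interface text tells. Its arguments: {"type":"object","properties":{"moves":{"type":"array"},"force":{"type":"number"}},"required":["moves"]}

```bash
ls; mkdir -p pics; python3 - <<'E'
from plant import r
import cv2,json
s=r.sense(); print({k:(v if not hasattr(v,'round') else v) for k,v in s.items()})
for n in ["scene","top"]:
    im=r.get_image(n); cv2.imwrite(f"pics/{n}0.png",im[:,:,::-1]); c=r.camera_model(n); print(n,c)
E
```

```text
pics
{'t': 0.0, 'joint_pos': array([-1.40099782e+00,  2.87186461e-01,  1.57822533e+00, -1.09389777e-05,
        1.27859683e+00, -1.49979856e-01]), 'qd': array([ 2.38602242e-04, -6.80524145e-04,  7.07695880e-04,  6.48586131e-04,
        9.34353895e-05, -9.71561846e-04]), 'joint_torque': array([ 2.91317629e-04, -4.05983162e+01, -2.92624372e+01, -1.43152988e-04,
        5.88412397e-03,  2.17696368e-05]), 'ee_pos': array([ 0.21218569, -0.64050542,  0.40330665]), 'tcp_rot': array([[ 3.14358669e-01, -9.49304194e-01, -4.18582749e-04],
       [-9.49301276e-01, -3.14358752e-01,  2.37944610e-03],
       [-2.39040331e-03, -3.50638371e-04, -9.99997082e-01]]), 'force': array([0.64906425, 0.09402375, 0.5119837 ]), 'moment': array([-0.00599074, -0.02595019, -0.01085858]), 'width': 1.0007368960649166}
scene {'mtx': array([[478.33689117,   0.        , 257.01496994],
       [  0.        , 478.33689117, 179.81051606],
       [  0.        ,   0.        ,   1.        ]]), 'k1': -0.08740771822589768, 'R': array([[-0.85269159, -0.5219146 ,  0.02285176],
       [-0.32192394,  0.49049486, -0.80980231],
       [ 0.41143897, -0.69786815, -0.58625764]]), 't': array([0.52445834, 0.24692744, 1.00088785])}
top {'mtx': array([[348.11732361,   0.        , 252.08706713],
       [  0.        , 348.11732361, 188.42599469],
       [  0.        ,   0.        ,   1.        ]]), 'k1': -0.012372569221930209, 'R': array([[ 0.01899866, -0.99953284, -0.02394076],
       [-0.99365304, -0.01622074, -0.11131277],
       [ 0.11087243,  0.0259036 , -0.99349701]]), 't': array([0.0241509 , 0.5687025 , 0.88491435])}
```

```bash
cat > h.py <<'E'
import numpy as np, cv2
def ray(c,px):
    K=c["mtx"]; k=c["k1"]
    d=np.array([(px[0]-K[0,2])/K[0,0],(px[1]-K[1,2])/K[1,1]])
    rd=np.linalg.norm(d); rr=rd
    for _ in range(50): rr=rd/(1+k*rr*rr)
    u=d*(rr/rd if rd>0 else 1)
    R=c["R"];t=c["t"]
    return -R.T@t, R.T@np.array([u[0],u[1],1.])
def onz(c,px,z):
    o,d=ray(c,px); return o+d*(z-o[2])/d[2]
def proj(c,X):
    X=np.atleast_2d(X); Y=X@c["R"].T+c["t"]; u=Y[:,:2]/Y[:,2:]
    u=u*(1+c["k1"]*(u**2).sum(1,keepdims=True)); K=c["mtx"]
    return np.c_[u[:,0]*K[0,0]+K[0,2],u[:,1]*K[1,1]+K[1,2]]
def tri(c1,p1,c2,p2):
    o1,d1=ray(c1,p1);o2,d2=ray(c2,p2)
    A=np.c_[d1,-d2];s=np.linalg.lstsq(A,o2-o1,rcond=None)[0]
    a=o1+d1*s[0];b=o2+d2*s[1]; return (a+b)/2,np.linalg.norm(a-b)
E
python3 - <<'E'
import cv2
a=cv2.imread("pics/top0.png"); 
cv2.imwrite("pics/top0c.png",cv2.resize(a[95:275,140:380],None,fx=3.3,fy=3.3,interpolation=cv2.INTER_CUBIC))
a=cv2.imread("pics/scene0.png"); 
cv2.imwrite("pics/scene0c.png",cv2.resize(a[110:290,180:380],None,fx=3.3,fy=3.3,interpolation=cv2.INTER_CUBIC))
E
python3 - <<'E'
from plant import r
from h import *
c=r.camera_model("top"); s=r.camera_model("scene")
f=lambda p:(p[0]/3.3+140-.35,p[1]/3.3+95-.35)
f2=lambda p:(p[0]/3.3+180-.35,p[1]/3.3+110-.35)
zt=0.104
P=[onz(c,f(p),zt) for p in [(325,157),(673,127),(708,424),(352,458)]]
for p in P: print(p)
ctr=np.mean(P,0); print("lid ctr",ctr, [np.linalg.norm(P[i]-P[(i+1)%4]) for i in range(4)])
S=[onz(s,f2(p),zt) for p in [(147,212),(300,62),(532,123),(418,288)]]
for p in S: print("scene",p)
print("knob",onz(c,f((534,465)),.0975+.009), onz(s,f2((507,207)),.0975))
print(tri(c,f((536,466)),s,f2((507,208))))
print("stamp top", onz(c,f((165,357)),.057), "blockcorners",[onz(c,f(p),.014) for p in [(188,336),(204,358),(160,383)]])
print(proj(c,[[0,0,0]]))
E
```

```text
[0.67420032 0.06890321 0.104     ]
[ 0.70050556 -0.18994375  0.104     ]
[ 0.4808384  -0.21286591  0.104     ]
[0.45157293 0.04406833 0.104     ]
lid ctr [ 0.5767793  -0.07245953  0.104     ] [np.float64(0.2601801574783687), np.float64(0.22085987550709205), np.float64(0.25859557333403477), np.float64(0.22400831316105924)]
scene [0.66508816 0.07549743 0.104     ]
scene [ 0.68249876 -0.17869416  0.104     ]
scene [ 0.47640574 -0.19822186  0.104     ]
scene [0.4562666  0.04764037 0.104     ]
knob [ 0.44913692 -0.08722352  0.1065    ] [ 0.44779742 -0.08628182  0.0975    ]
(array([ 0.44856283, -0.08997521,  0.09408716]), np.float64(0.000821791442566835))
stamp top [0.52565588 0.19283739 0.057     ] blockcorners [array([0.54599574, 0.18350732, 0.014     ]), array([0.52826912, 0.16977683, 0.014     ]), array([0.50731399, 0.20494985, 0.014     ])]
[[261.53917447 411.00312878]]
```

```bash
cat > led.py <<'E'
# ledger of commanded pose: python helper
import numpy as np, json,os
F="led.json"
def load():
    if os.path.exists(F): return json.load(open(F))
    return {"p":[0.212,-0.641,0.405],"a":-1.251}
def axes(a):
    x=np.array([np.cos(a),np.sin(a),0]); z=np.array([0,0,-1.]); y=np.cross(z,x); return np.c_[x,y,z]
def plan(p,a=None,show=True):
    """dp, spin from commanded pose to target TCP p and tool-x angle a"""
    L=load(); dp=axes(L["a"]).T@(np.array(p)-L["p"]); sp=0 if a is None else -(a-L["a"])/1.5
    if show: print("dp",dp.round(4),"spin",round(sp,4))
    return dp,sp
def did(dp,spin=0):
    L=load(); p=np.array(L["p"])+axes(L["a"])@np.array(dp); L={"p":p.tolist(),"a":L["a"]-1.5*spin}; json.dump(L,open(F,"w")); print("cmd",p.round(4),round(L["a"],4))
E
python3 - <<'E'
from plant import r
from h import *; from led import *
s=r.sense(); c=r.camera_model("wrist"); R=s["tcp_rot"]
o=-c["R"].T@c["t"]; print("cam in tool",R.T@(o-s["ee_pos"])); print("cam axes in tool",(R.T@c["R"].T).round(3)); print(c["mtx"])
plan([0.44,-0.09,0.45],-np.pi/2+.105)
E
```

```text
cam in tool [ 0.00043276 -0.07633607  0.03139943]
cam axes in tool [[ 1.    -0.    -0.   ]
 [ 0.001  0.954  0.301]
 [-0.    -0.301  0.954]]
[[304.2741084    0.         254.93799336]
 [  0.         304.2741084  193.23511358]
 [  0.           0.           1.        ]]
dp [-0.4514 -0.3897 -0.045 ] spin 0.1432
```

```bash
python3 - <<'E'
from led import *
P0=np.array([.212,-.641,.405]);P1=np.array([.45,0,.45]);a=-1.251
p=P0.copy()
for i in range(4):
    q=P0+(P1-P0)*min(1,(i+1)/3.3); an=a+min(.73,1.676-a)
    print((axes(a).T@(q-p)).round(3), round(-(an-a)/1.5,3)); p=q;a=an
E
```

```text
[-0.162 -0.13  -0.014] -0.487
[-0.034 -0.204 -0.014] -0.487
[ 0.111 -0.175 -0.014] -0.487
[ 0.06  -0.017 -0.004] -0.487
```

>>> {"api": "carry_out", "payload": {
  "moves": [
    {"dp":[-0.032,-0.026,-0.003],"spin":-0.095,"fingers":-1},
    {"dp":[-0.065,-0.052,-0.006],"spin":-0.19,"fingers":-1},
    {"dp":[-0.097,-0.078,-0.008],"spin":-0.29,"fingers":-1},
    {"dp":[-0.13,-0.104,-0.011],"spin":-0.385,"fingers":-1},
    {"dp":[-0.162,-0.13,-0.014],"spin":-0.48,"fingers":-1}
  ]
}}

```text
t: 0.6
ee_pos: [0.2849, -0.4443, 0.4181]
tcp_rot: [[0.865, -0.502, -0.0], [-0.502, -0.865, 0.001], [-0.001, -0.001, -1.0]]
force: [0.8, -0.6, 0.1]
width: 0.999
```

>>> {"api": "carry_out", "payload": {
  "moves": [
    {"dp":[-0.007,-0.041,-0.003],"spin":-0.096,"fingers":-1},
    {"dp":[-0.014,-0.082,-0.006],"spin":-0.192,"fingers":-1},
    {"dp":[-0.02,-0.122,-0.008],"spin":-0.29,"fingers":-1},
    {"dp":[-0.027,-0.163,-0.011],"spin":-0.385,"fingers":-1},
    {"dp":[-0.034,-0.204,-0.014],"spin":-0.48,"fingers":-1}
  ]
}}

```text
t: 1.1
ee_pos: [0.3588, -0.2512, 0.4324]
tcp_rot: [[0.981, 0.193, -0.0], [0.193, -0.981, 0.0], [-0.0, -0.001, -1.0]]
force: [0.1, 0.4, 0.8]
width: 0.999
```

>>> {"api": "carry_out", "payload": {
  "moves": [
    {"dp":[0.022,-0.035,-0.003],"spin":-0.096,"fingers":-1},
    {"dp":[0.044,-0.07,-0.006],"spin":-0.192,"fingers":-1},
    {"dp":[0.067,-0.105,-0.008],"spin":-0.29,"fingers":-1},
    {"dp":[0.089,-0.14,-0.011],"spin":-0.385,"fingers":-1},
    {"dp":[0.111,-0.175,-0.014],"spin":-0.48,"fingers":-1}
  ]
}}

```text
t: 1.6
ee_pos: [0.4349, -0.0584, 0.4465]
tcp_rot: [[0.61, 0.792, -0.0], [0.792, -0.61, 0.0], [-0.0, -0.0, -1.0]]
force: [0.8, -0.5, 0.4]
width: 1.002
```

```bash
python3 - <<'E'
from led import *
did([-.162,-.13,-.014],-.48);did([-.034,-.204,-.014],-.48);did([.111,-.175,-.014],-.48)
plan([.45,0,.45],np.pi/2+.105)
E
```

```text
cmd [ 0.2845 -0.4463  0.419 ] -0.531
cmd [ 0.3585 -0.2532  0.433 ] 0.189
cmd [ 0.4346 -0.0605  0.447 ] 0.909
dp [ 0.0572 -0.025  -0.003 ] spin -0.5112
```

>>> {"api": "carry_out", "payload": {
  "moves": [
    {"dp":[0.02,-0.01,-0.001],"spin":-0.1,"fingers":-1},
    {"dp":[0.04,-0.018,-0.002],"spin":-0.2,"fingers":-1},
    {"dp":[0.057,-0.025,-0.003],"spin":-0.3,"fingers":-1},
    {"dp":[0.057,-0.025,-0.003],"spin":-0.4,"fingers":-1},
    {"dp":[0.057,-0.025,-0.003],"spin":-0.5,"fingers":-1}
  ]
}}

```text
t: 2.1
ee_pos: [0.45, 0.0008, 0.4492]
tcp_rot: [[-0.096, 0.995, -0.001], [0.995, 0.096, 0.0], [0.0, -0.001, -1.0]]
force: [0.0, -0.5, 0.8]
width: 1.001
```

```bash
python3 - <<'E'
from led import *
did([.057,-.025,-.003],-.5)
from plant import r
import cv2,pickle
s=r.sense(); print(s["ee_pos"],s["tcp_rot"][:,0],s["qd"]); c=r.camera_model("wrist"); im=r.get_image("wrist")
pickle.dump(c,open("wc1.pkl","wb")); cv2.imwrite("pics/w1.png",im[:,:,::-1])
cv2.imwrite("pics/w1b.png",cv2.resize(im[:,:,::-1],(800,600),interpolation=cv2.INTER_CUBIC))
E
```

```text
cmd [ 4.499e-01 -1.000e-04  4.500e-01] 1.659
[0.4500433  0.00084741 0.44921212] [-9.58292559e-02  9.95397745e-01  2.86947650e-04] [-1.33292688e-02 -3.87167708e-04  4.45827776e-03 -3.90948630e-04
  9.91338335e-04 -1.48653309e+00]
```

```bash
python3 - <<'E'
from plant import r
from h import *; import pickle
c=pickle.load(open("wc1.pkl","rb")); t=r.camera_model("top")
f=lambda p:(p[0]/1.5625-.18,p[1]/1.5625-.18)
ft=lambda p:(p[0]/3.3+140-.35,p[1]/3.3+95-.35)
print("knob",onz(c,f((269,251)),.103), onz(c,f((249,251)),.1),onz(c,f((290,253)),.1))
for z in (.1,.104): print("lid front L,R",onz(c,f((460,281)),z),onz(c,f((89,286)),z))
print("stamp top",onz(c,f((614,364)),.057), "tri",tri(c,f((614,364)),t,ft((166,356))))
print("block",[onz(c,f(p),.014) for p in [(573,347),(612,328)]])
print("knob tri",tri(c,f((269,252)),t,ft((536,464))))
print("LF tri",tri(c,f((460,281)),t,ft((708,424))),tri(c,f((460,281)),t,ft((352,458))))
print("RF tri",tri(c,f((89,286)),t,ft((708,424))))
E
python3 - <<'E'
import cv2
a=cv2.imread("pics/w1.png"); 
cv2.imwrite("pics/w1s.png",cv2.resize(a[130:260,330:470],None,fx=4,fy=4,interpolation=cv2.INTER_CUBIC))
E
```

```text
knob [ 0.44379479 -0.0877921   0.103     ] [ 0.44575097 -0.10209694  0.1       ] [ 0.44449335 -0.07432237  0.1       ]
lid front L,R [0.4529795  0.04319627 0.1       ] [ 0.4810998  -0.21340071  0.1       ]
lid front L,R [0.45197895 0.04256423 0.104     ] [ 0.47974542 -0.210804    0.104     ]
stamp top [0.52217155 0.1870629  0.057     ] tri (array([0.52758886, 0.19465054, 0.04334896]), np.float64(0.0006388876445941606))
block [array([0.5266845 , 0.16857123, 0.014     ]), array([0.504994  , 0.20012428, 0.014     ])]
knob tri (array([ 0.44907198, -0.09195515,  0.08414544]), np.float64(0.001478529155855852))
LF tri (array([ 0.40956417, -0.05944967,  0.53855615]), np.float64(0.14680636533676722)) (array([0.45186951, 0.04339419, 0.10323341]), np.float64(0.001538736735441156))
RF tri (array([ 0.48109696, -0.21389847,  0.09950694]), np.float64(0.00048256229998850167))
```

```bash
python3 - <<'E'
from led import *
plan([.447,-.0875,.32],1.679);plan([.447,-.0875,.256],1.679)
E
```

```text
dp [-0.0868 -0.0106  0.13  ] spin -0.0133
dp [-0.0868 -0.0106  0.194 ] spin -0.0133
```

>>> {"api": "carry_out", "payload": {
  "moves": [
    {"dp":[-0.03,-0.004,0.03],"spin":-0.013,"fingers":-0.2},
    {"dp":[-0.06,-0.008,0.07],"spin":-0.013,"fingers":-0.2},
    {"dp":[-0.087,-0.0105,0.1],"spin":-0.013,"fingers":-0.2},
    {"dp":[-0.087,-0.0105,0.13],"spin":-0.013,"fingers":-0.2},
    {"dp":[-0.087,-0.0105,0.13],"spin":-0.013,"fingers":-0.2}
  ]
}}

```text
t: 2.65
ee_pos: [0.4455, -0.0875, 0.3149]
tcp_rot: [[-0.103, 0.995, -0.01], [0.995, 0.103, 0.004], [0.005, -0.009, -1.0]]
force: [-0.6, 0.3, 0.5]
width: 0.598
```

```bash
python3 - <<'E'
from led import *
did([-.087,-.0105,.13],-.013)
from plant import r
import cv2,pickle
s=r.sense(); print(s["ee_pos"],s["tcp_rot"][:,0],s["width"]); c=r.camera_model("wrist"); im=r.get_image("wrist")
pickle.dump(c,open("wc2.pkl","wb")); cv2.imwrite("pics/w2.png",im[:,:,::-1])
cv2.imwrite("pics/w2b.png",cv2.resize(im[:,:,::-1],(800,600),interpolation=cv2.INTER_CUBIC))
E
```

```text
cmd [ 0.4471 -0.0877  0.32  ] 1.6785
[ 0.44545984 -0.08754523  0.31488567] [-0.10341656  0.99462345  0.00540456] 0.597633003694984
```

```bash
python3 - <<'E'
from plant import r
from h import *; import pickle
c=pickle.load(open("wc2.pkl","rb"))
f=lambda p:(p[0]/1.5625-.18,p[1]/1.5625-.18)
print("knob",onz(c,f((394,349)),.1065),onz(c,f((363,350)),.1),onz(c,f((427,350)),.1),onz(c,f((394,330)),.098),onz(c,f((394,369)),.10))
for z in (.104,): print("lid front L,R",onz(c,f((694,394)),z),onz(c,f((95,400)),z))
print(r.sense()["ee_pos"])
# where does grasp pt project
s=r.sense();print(proj(c,s["ee_pos"]+s["tcp_rot"]@np.array([[0,0,.155],[0,0,.2]]).T[:,0])*1.5625)
E
```

```text
knob [ 0.44194978 -0.08926138  0.1065    ] [ 0.44638365 -0.10185159  0.1       ] [ 0.44369017 -0.07525571  0.1       ] [ 0.43696893 -0.08979775  0.098     ] [ 0.45370018 -0.08810718  0.1       ]
lid front L,R [0.45073137 0.03960501 0.104     ] [ 0.47898886 -0.21277911  0.104     ]
[ 0.44647304 -0.08747102  0.31761276]
[[399.06959269 434.8701108 ]]
```

>>> {"api": "carry_out", "payload": {
  "moves": [
    {"dp":[0,-0.001,0.025],"spin":0,"fingers":-0.2},
    {"dp":[0,-0.001,0.05],"spin":0,"fingers":-0.2},
    {"dp":[0,-0.001,0.064],"spin":0,"fingers":-0.2},
    {"dp":[0,-0.001,0.064],"spin":0,"fingers":-0.2},
    {"dp":[0,-0.001,0.064],"spin":0,"fingers":0.2}
  ],
  "force": 25
}}

```text
t: 3.2
ee_pos: [0.4472, -0.0875, 0.2576]
tcp_rot: [[-0.108, 0.994, 0.003], [0.994, 0.108, -0.001], [-0.001, 0.003, -1.0]]
force: [-0.1, 0.4, 0.3]
width: 0.445
```

>>> {"api": "carry_out", "payload": {
  "moves": [
    {"dp":[0,0,0],"spin":0,"fingers":1},
    {"dp":[0,0,0],"spin":0,"fingers":1},
    {"dp":[0,0,0],"spin":0,"fingers":1},
    {"dp":[0,0,0],"spin":0,"fingers":1}
  ],
  "force": 25
}}

```text
t: 3.6
ee_pos: [0.4473, -0.0878, 0.258]
tcp_rot: [[-0.107, 0.994, 0.003], [0.994, 0.108, -0.001], [-0.001, 0.003, -1.0]]
force: [-0.2, 1.4, 6.9]
width: 0.3
```

```bash
python3 - <<'E'
from led import *
did([0,-.001,.064],0)
from plant import r
import cv2,pickle
s=r.sense(); print(s["ee_pos"],s["tcp_rot"][:,0],s["width"],s["force"],s["t"]); im=r.get_image("wrist")
cv2.imwrite("pics/w3.png",im[:,:,::-1])
E
```

```text
cmd [ 0.4461 -0.0878  0.256 ] 1.6785
[ 0.44731989 -0.08783846  0.25795894] [-0.10749691  0.9942043  -0.00148974] 0.30030759025576814 [-0.18261453  1.43778923  6.86820299] 3.6
```

```bash
cat > arc.py <<'E'
import numpy as np
R=.244;f=.01434
def P(th): return np.array([R*(np.cos(f)-np.cos(th+f)),-R*(np.sin(th+f)-np.sin(f))])
def rows(ths,t0):
    b=P(t0); return [(round(th,3),(P(th)-b).round(4).tolist()) for th in ths]
E
python3 - <<'E'
from arc import *
for k in range(4):
    print(rows([.3*k+.06*(i+1) for i in range(5)],.3*k))
E
```

```text
[(0.06, [0.0006, -0.0146]), (0.12, [0.0022, -0.0292]), (0.18, [0.0046, -0.0436]), (0.24, [0.0078, -0.0579]), (0.3, [0.0119, -0.0719])]
[(0.36, [0.0049, -0.0138]), (0.42, [0.0107, -0.0272]), (0.48, [0.0173, -0.0403]), (0.54, [0.0246, -0.053]), (0.6, [0.0327, -0.0652])]
[(0.66, [0.0088, -0.0117]), (0.72, [0.0183, -0.0229]), (0.78, [0.0284, -0.0334]), (0.84, [0.0391, -0.0434]), (0.9, [0.0505, -0.0526])]
[(0.96, [0.0119, -0.0086]), (1.02, [0.0242, -0.0164]), (1.08, [0.037, -0.0235]), (1.14, [0.0502, -0.0299]), (1.2, [0.0638, -0.0354])]
```

>>> {"api": "carry_out", "payload": {
  "moves": [
    {"dp":[0,0.0006,-0.0146],"spin":0,"fingers":1},
    {"dp":[0,0.0022,-0.0292],"spin":0,"fingers":1},
    {"dp":[0,0.0046,-0.0436],"spin":0,"fingers":1},
    {"dp":[0,0.0078,-0.0579],"spin":0,"fingers":1},
    {"dp":[0,0.0119,-0.0719],"spin":0,"fingers":1}
  ]
}}

```text
t: 4.15
ee_pos: [0.4583, -0.0865, 0.3279]
tcp_rot: [[-0.108, 0.994, 0.001], [0.994, 0.108, -0.002], [-0.002, 0.001, -1.0]]
force: [4.2, -2.0, -6.1]
width: 0.295
```

>>> {"api": "carry_out", "payload": {
  "moves": [
    {"dp":[0,0.0049,-0.0138],"spin":0,"fingers":1},
    {"dp":[0,0.0107,-0.0272],"spin":0,"fingers":1},
    {"dp":[0,0.0173,-0.0403],"spin":0,"fingers":1},
    {"dp":[0,0.0246,-0.053],"spin":0,"fingers":1},
    {"dp":[0,0.0327,-0.0652],"spin":0,"fingers":1}
  ]
}}

```text
t: 4.65
ee_pos: [0.491, -0.083, 0.3935]
tcp_rot: [[-0.108, 0.994, -0.002], [0.994, 0.108, -0.001], [-0.001, -0.002, -1.0]]
force: [0.8, -5.7, -6.0]
width: 0.3
```

```bash
python3 - <<'E'
from led import *
did([0,.0119,-.0719]);did([0,.0327,-.0652])
from plant import r
import cv2
im=r.get_image("scene")
cv2.imwrite("pics/s4.png",im[:,:,::-1])
E
```

```text
cmd [ 0.458  -0.0866  0.3279] 1.6785
cmd [ 0.4905 -0.083   0.3931] 1.6785
```

>>> {"api": "carry_out", "payload": {
  "moves": [
    {"dp":[0,0.0088,-0.0117],"spin":0,"fingers":1},
    {"dp":[0,0.0183,-0.0229],"spin":0,"fingers":1},
    {"dp":[0,0.0284,-0.0334],"spin":0,"fingers":1},
    {"dp":[0,0.0391,-0.0434],"spin":0,"fingers":1},
    {"dp":[0,0.0505,-0.0526],"spin":0,"fingers":1}
  ]
}}

```text
t: 5.2
ee_pos: [0.5409, -0.0775, 0.4457]
tcp_rot: [[-0.108, 0.994, -0.005], [0.994, 0.108, -0.001], [-0.0, -0.005, -1.0]]
force: [-2.7, -4.3, -3.8]
width: 0.299
```

>>> {"api": "carry_out", "payload": {
  "moves": [
    {"dp":[0,0.0119,-0.0086],"spin":0,"fingers":1},
    {"dp":[0,0.0242,-0.0164],"spin":0,"fingers":1},
    {"dp":[0,0.037,-0.0235],"spin":0,"fingers":1},
    {"dp":[0,0.0502,-0.0299],"spin":0,"fingers":1},
    {"dp":[0,0.0638,-0.0354],"spin":0,"fingers":1}
  ]
}}

```text
t: 5.7
ee_pos: [0.6045, -0.0705, 0.4815]
tcp_rot: [[-0.107, 0.994, -0.004], [0.994, 0.107, -0.0], [0.0, -0.004, -1.0]]
force: [-3.7, -4.1, -0.7]
width: 0.295
```

```bash
python3 - <<'E'
from led import *
from arc import *
did([0,.0505,-.0526]);did([0,.0638,-.0354])
from plant import r
import cv2
s=r.sense();print(s["ee_pos"],s["force"],s["width"])
for t in (1.2,1.25,1.3,1.35,1.4): print(rows([t+.0125*(i+1) for i in range(4)],t))
E
```

```text
cmd [ 0.5407 -0.0776  0.4457] 1.6785
cmd [ 0.6041 -0.0708  0.4811] 1.6785
[ 0.60446531 -0.07050398  0.48151309] [-3.72173153 -4.1401952  -0.6790535 ] 0.2954608541850566
[(1.212, [0.0029, -0.001]), (1.225, [0.0057, -0.0021]), (1.238, [0.0086, -0.003]), (1.25, [0.0115, -0.004])]
[(1.262, [0.0029, -0.0009]), (1.275, [0.0058, -0.0018]), (1.288, [0.0088, -0.0026]), (1.3, [0.0117, -0.0034])]
[(1.312, [0.003, -0.0008]), (1.325, [0.0059, -0.0015]), (1.338, [0.0089, -0.0022]), (1.35, [0.0119, -0.0028])]
[(1.363, [0.003, -0.0006]), (1.375, [0.006, -0.0012]), (1.388, [0.009, -0.0017]), (1.4, [0.012, -0.0022])]
[(1.412, [0.003, -0.0005]), (1.425, [0.006, -0.0009]), (1.438, [0.0091, -0.0013]), (1.45, [0.0121, -0.0016])]
```

>>> {"api": "carry_out", "payload": {
  "moves": [
    {"dp":[0,0.0057,-0.0021],"spin":0,"fingers":1},
    {"dp":[0,0.0115,-0.004],"spin":0,"fingers":1},
    {"dp":[0,0.0173,-0.0058],"spin":0,"fingers":1},
    {"dp":[0,0.0173,-0.0058],"spin":0,"fingers":1}
  ]
}}

```text
t: 6.1
ee_pos: [0.6219, -0.0685, 0.4877]
tcp_rot: [[-0.108, 0.994, 0.002], [0.994, 0.108, 0.0], [-0.0, 0.002, -1.0]]
force: [-1.0, -1.8, 2.5]
width: 0.296
```

>>> {"api": "carry_out", "payload": {
  "moves": [
    {"dp":[0,0.003,-0.0008],"spin":0,"fingers":1},
    {"dp":[0,0.003,-0.0008],"spin":0,"fingers":1}
  ]
}}

```text
t: 6.3
ee_pos: [0.6245, -0.0682, 0.4883]
tcp_rot: [[-0.107, 0.994, 0.001], [0.994, 0.107, 0.0], [0.0, 0.001, -1.0]]
force: [-2.8, -2.3, 4.5]
width: 0.295
```

```bash
python3 - <<'E'
from led import *
from arc import *
did([0,.0173,-.0058]);did([0,.003,-.0008])
from plant import r
s=r.sense();print(s["ee_pos"],s["force"],s["width"])
print(rows([1.2,1.225,1.25,1.275,1.2875,1.3],1.2))
E
```

```text
cmd [ 0.6213 -0.0689  0.4869] 1.6785
cmd [ 0.6243 -0.0686  0.4877] 1.6785
[ 0.62451274 -0.06821377  0.48832582] [-2.78866776 -2.26887984  4.45947766] 0.2945856913859774
[(1.2, [0.0, 0.0]), (1.225, [0.0057, -0.0021]), (1.25, [0.0115, -0.004]), (1.275, [0.0174, -0.0057]), (1.288, [0.0203, -0.0066]), (1.3, [0.0233, -0.0074])]
```

>>> {"api": "carry_out", "payload": {
  "moves": [
    {"dp":[0,0.003,-0.001],"spin":0,"fingers":1},
    {"dp":[0,0.003,-0.001],"spin":0,"fingers":1}
  ]
}}

```text
t: 6.5
ee_pos: [0.6276, -0.0679, 0.4891]
tcp_rot: [[-0.108, 0.994, 0.001], [0.994, 0.108, 0.0], [0.0, 0.001, -1.0]]
force: [-3.6, -1.6, 4.5]
width: 0.298
```

>>> {"api": "carry_out", "payload": {
  "moves": [
    {"dp":[0,0.003,-0.001],"spin":0,"fingers":1},
    {"dp":[0,0.003,-0.001],"spin":0,"fingers":1}
  ]
}}

```text
t: 6.7
ee_pos: [0.6307, -0.0676, 0.4899]
tcp_rot: [[-0.108, 0.994, 0.001], [0.994, 0.108, 0.0], [0.0, 0.001, -1.0]]
force: [-3.2, -1.8, 4.7]
width: 0.295
```

>>> {"api": "carry_out", "payload": {
  "moves": [
    {"dp":[0,0.003,-0.001],"spin":0,"fingers":1},
    {"dp":[0,0.003,-0.001],"spin":0,"fingers":1}
  ]
}}

```text
t: 6.9
ee_pos: [0.6338, -0.0672, 0.4906]
tcp_rot: [[-0.108, 0.994, 0.001], [0.994, 0.108, 0.0], [0.0, 0.001, -1.0]]
force: [-3.0, -1.4, 3.9]
width: 0.298
```

>>> {"api": "carry_out", "payload": {
  "moves": [
    {"dp":[0,0.003,-0.0007],"spin":0,"fingers":1},
    {"dp":[0,0.003,-0.0007],"spin":0,"fingers":1}
  ]
}}

```text
t: 7.1
ee_pos: [0.6368, -0.0669, 0.4913]
tcp_rot: [[-0.107, 0.994, 0.001], [0.994, 0.107, 0.0], [0.0, 0.001, -1.0]]
force: [-2.7, -0.3, 4.0]
width: 0.298
```

>>> {"api": "carry_out", "payload": {
  "moves": [
    {"dp":[0,0.003,-0.0007],"spin":0,"fingers":1},
    {"dp":[0,0.003,-0.0007],"spin":0,"fingers":1}
  ]
}}

```text
t: 7.3
ee_pos: [0.6397, -0.0666, 0.4919]
tcp_rot: [[-0.107, 0.994, 0.001], [0.994, 0.107, 0.0], [0.0, 0.001, -1.0]]
force: [-3.5, -0.6, 4.6]
width: 0.292
```

>>> {"api": "carry_out", "payload": {
  "moves": [
    {"dp":[0,0.003,-0.0007],"spin":0,"fingers":1},
    {"dp":[0,0.003,-0.0007],"spin":0,"fingers":1}
  ]
}}

```text
t: 7.5
ee_pos: [0.6426, -0.0663, 0.4925]
tcp_rot: [[-0.108, 0.994, -0.0], [0.994, 0.108, 0.0], [0.0, -0.0, -1.0]]
force: [-3.5, -0.8, 4.8]
width: 0.293
```

>>> {"api": "carry_out", "payload": {
  "moves": [
    {"dp":[0,0.003,-0.0005],"spin":0,"fingers":1},
    {"dp":[0,0.003,-0.0005],"spin":0,"fingers":1}
  ]
}}

```text
t: 7.7
ee_pos: [0.6453, -0.066, 0.4929]
tcp_rot: [[-0.107, 0.994, -0.002], [0.994, 0.107, 0.0], [0.001, -0.002, -1.0]]
force: [-5.6, -0.6, 5.3]
width: 0.294
```

>>> {"api": "carry_out", "payload": {
  "moves": [
    {"dp":[0,0.003,-0.0005],"spin":0,"fingers":1},
    {"dp":[0,0.003,-0.0005],"spin":0,"fingers":1}
  ]
}}

```text
t: 7.9
ee_pos: [0.648, -0.0657, 0.4933]
tcp_rot: [[-0.108, 0.994, -0.004], [0.994, 0.108, 0.0], [0.001, -0.004, -1.0]]
force: [-7.3, -0.0, 3.9]
width: 0.3
```

>>> {"api": "carry_out", "payload": {
  "moves": [
    {"dp":[0,0.003,-0.0005],"spin":0,"fingers":1},
    {"dp":[0,0.003,-0.0005],"spin":0,"fingers":1}
  ]
}}

```text
t: 8.1
ee_pos: [0.6507, -0.0655, 0.4937]
tcp_rot: [[-0.108, 0.994, -0.007], [0.994, 0.108, 0.0], [0.001, -0.007, -1.0]]
force: [-9.7, -1.1, 5.3]
width: 0.298
```

```bash
python3 - <<'E'
from led import *
for _ in range(3): did([0,.003,-.001])
for _ in range(3): did([0,.003,-.0007])
for _ in range(3): did([0,.003,-.0005])
from plant import r
import cv2
s=r.sense();print(s["ee_pos"],s["force"],s["width"],s["moment"])
for n in ("scene","wrist","top"):
    im=r.get_image(n)[:,:,::-1]
    cv2.imwrite(f"pics/{n}5.png",im)
im=cv2.imread("pics/scene5.png")[60:260,180:380]
cv2.imwrite("pics/scene5c.png",cv2.resize(im,None,fx=3,fy=3,interpolation=cv2.INTER_CUBIC))
E
```

```text
cmd [ 0.6273 -0.0683  0.4887] 1.6785
cmd [ 0.6303 -0.0679  0.4897] 1.6785
cmd [ 0.6332 -0.0676  0.4907] 1.6785
cmd [ 0.6362 -0.0673  0.4914] 1.6785
cmd [ 0.6392 -0.067   0.4921] 1.6785
cmd [ 0.6422 -0.0666  0.4928] 1.6785
cmd [ 0.6452 -0.0663  0.4933] 1.6785
cmd [ 0.6482 -0.066   0.4938] 1.6785
cmd [ 0.6511 -0.0657  0.4943] 1.6785
[ 0.65066965 -0.065477    0.49366198] [-9.67464598 -1.10919261  5.29431369] 0.2982022158214096 [-0.12896013  1.76429502  0.04094976]
```

>>> {"api": "carry_out", "payload": {
  "moves": [
    {"dp":[0,0.003,-0.0004],"spin":0,"fingers":1},
    {"dp":[0,0.003,-0.0004],"spin":0,"fingers":1}
  ]
}}

```text
t: 8.45
ee_pos: [0.6533, -0.0652, 0.4939]
tcp_rot: [[-0.108, 0.994, -0.009], [0.994, 0.108, 0.0], [0.001, -0.009, -1.0]]
force: [-12.2, -0.7, 6.0]
width: 0.298
```

```bash
python3 - <<'E'
from led import *
from arc import *
did([0,.003,-.0004])
L=load(); 
# theta of cmd by y travel
base=np.array([.4461,-.0878,.256]); d=axes(L["a"]).T@(np.array(L["p"])-base); print("cum dp",d)
for th in (1.40,1.41,1.42): print(th,P(th))
t0=1.412
print(rows([1.392,1.372,1.352,1.332,1.312,1.302,1.292,1.282,1.272,1.262,1.252,1.242,1.232],t0))
E
```

```text
cmd [ 0.6541 -0.0654  0.4947] 1.6785
cum dp [-4.70140326e-05  2.09223655e-01 -2.38700000e-01]
1.4 [ 0.20595513 -0.23752086]
1.41 [ 0.20836718 -0.237889  ]
1.42 [ 0.2107828 -0.238233 ]
[(1.392, [-0.0048, 0.0008]), (1.372, [-0.0096, 0.0016]), (1.352, [-0.0144, 0.0025]), (1.332, [-0.0192, 0.0036]), (1.312, [-0.0239, 0.0047]), (1.302, [-0.0263, 0.0053]), (1.292, [-0.0287, 0.0059]), (1.282, [-0.031, 0.0066]), (1.272, [-0.0334, 0.0073]), (1.262, [-0.0357, 0.008]), (1.252, [-0.038, 0.0087]), (1.242, [-0.0403, 0.0094]), (1.232, [-0.0427, 0.0102])]
```

>>> {"api": "carry_out", "payload": {
  "moves": [
    {"dp":[0,-0.0048,0.0012],"spin":0,"fingers":1},
    {"dp":[0,-0.0096,0.002],"spin":0,"fingers":1},
    {"dp":[0,-0.0144,0.003],"spin":0,"fingers":1},
    {"dp":[0,-0.0192,0.004],"spin":0,"fingers":1},
    {"dp":[0,-0.0192,0.004],"spin":0,"fingers":1}
  ]
}}

```text
t: 8.95
ee_pos: [0.6351, -0.0671, 0.4906]
tcp_rot: [[-0.107, 0.994, 0.002], [0.994, 0.107, 0.0], [0.0, 0.002, -1.0]]
force: [-1.6, 1.1, 4.6]
width: 0.297
```

>>> {"api": "carry_out", "payload": {
  "moves": [
    {"dp":[0,-0.0024,0.0006],"spin":0,"fingers":1},
    {"dp":[0,-0.0048,0.0012],"spin":0,"fingers":1},
    {"dp":[0,-0.0048,0.0012],"spin":0,"fingers":1}
  ]
}}

```text
t: 9.25
ee_pos: [0.6304, -0.0676, 0.4893]
tcp_rot: [[-0.108, 0.994, 0.0], [0.994, 0.108, 0.0], [0.0, 0.0, -1.0]]
force: [-0.7, 1.5, 4.9]
width: 0.294
```

>>> {"api": "carry_out", "payload": {
  "moves": [
    {"dp":[0,-0.0024,0.0006],"spin":0,"fingers":1},
    {"dp":[0,-0.0048,0.0012],"spin":0,"fingers":1},
    {"dp":[0,-0.0048,0.0012],"spin":0,"fingers":1}
  ]
}}

```text
t: 9.55
ee_pos: [0.6254, -0.0682, 0.4878]
tcp_rot: [[-0.107, 0.994, -0.001], [0.994, 0.107, 0.0], [0.0, -0.001, -1.0]]
force: [-1.1, 0.6, 3.8]
width: 0.297
```

>>> {"api": "carry_out", "payload": {
  "moves": [
    {"dp":[0,-0.0024,0.0007],"spin":0,"fingers":1},
    {"dp":[0,-0.0048,0.0014],"spin":0,"fingers":1},
    {"dp":[0,-0.0048,0.0014],"spin":0,"fingers":1}
  ]
}}

```text
t: 9.85
ee_pos: [0.6206, -0.0688, 0.4863]
tcp_rot: [[-0.107, 0.994, -0.001], [0.994, 0.107, 0.0], [0.0, -0.001, -1.0]]
force: [-1.2, 1.2, 2.7]
width: 0.294
```

>>> {"api": "carry_out", "payload": {
  "moves": [
    {"dp":[0,-0.0024,0.0007],"spin":0,"fingers":1},
    {"dp":[0,-0.0024,0.0007],"spin":0,"fingers":1}
  ]
}}

```text
t: 10.05
ee_pos: [0.6183, -0.069, 0.4856]
tcp_rot: [[-0.107, 0.994, -0.001], [0.994, 0.107, 0.0], [0.0, -0.001, -1.0]]
force: [0.1, 1.2, 2.2]
width: 0.299
```

>>> {"api": "carry_out", "payload": {
  "moves": [
    {"dp":[0,-0.0024,0.0007],"spin":0,"fingers":1},
    {"dp":[0,-0.0024,0.0007],"spin":0,"fingers":1}
  ]
}}

```text
t: 10.25
ee_pos: [0.6159, -0.0692, 0.4848]
tcp_rot: [[-0.108, 0.994, -0.001], [0.994, 0.108, 0.0], [0.0, -0.001, -1.0]]
force: [-0.5, 0.9, 2.0]
width: 0.298
```

>>> {"api": "carry_out", "payload": {
  "moves": [
    {"dp":[0,-0.0024,0.0008],"spin":0,"fingers":1},
    {"dp":[0,-0.0024,0.0008],"spin":0,"fingers":1}
  ]
}}

```text
t: 10.45
ee_pos: [0.6139, -0.0695, 0.4843]
tcp_rot: [[-0.108, 0.994, 0.002], [0.994, 0.108, 0.0], [-0.0, 0.002, -1.0]]
force: [2.2, 1.3, 1.5]
width: 0.298
```

>>> {"api": "carry_out", "payload": {
  "moves": [
    {"dp":[0,-0.0024,0.0008],"spin":0,"fingers":1},
    {"dp":[0,-0.0024,0.0008],"spin":0,"fingers":1}
  ]
}}

```text
t: 10.65
ee_pos: [0.6119, -0.0697, 0.4838]
tcp_rot: [[-0.107, 0.994, 0.005], [0.994, 0.107, 0.0], [-0.0, 0.005, -1.0]]
force: [6.0, 0.8, 1.6]
width: 0.295
```

>>> {"api": "carry_out", "payload": {
  "moves": [
    {"dp":[0,-0.0024,0.0008],"spin":0,"fingers":1},
    {"dp":[0,-0.0024,0.0008],"spin":0,"fingers":1}
  ]
}}

```text
t: 10.85
ee_pos: [0.6099, -0.0698, 0.4834]
tcp_rot: [[-0.108, 0.994, 0.008], [0.994, 0.108, 0.0], [-0.001, 0.008, -1.0]]
force: [9.7, 0.5, 0.5]
width: 0.298
```

>>> {"api": "carry_out", "payload": {
  "moves": [
    {"dp":[0,0.0055,-0.0015],"spin":0,"fingers":1},
    {"dp":[0,0.0055,-0.0015],"spin":0,"fingers":0},
    {"dp":[0,0.0055,-0.0015],"spin":0,"fingers":-0.3},
    {"dp":[0,0.0055,-0.0015],"spin":0,"fingers":-0.3}
  ]
}}

```text
t: 11.25
ee_pos: [0.6141, -0.0696, 0.4833]
tcp_rot: [[-0.107, 0.994, -0.003], [0.994, 0.107, 0.0], [0.0, -0.003, -1.0]]
force: [0.2, -0.3, -0.0]
width: 0.649
```

```bash
python3 - <<'E'
from led import *
from arc import *
did([0,-.0192,.004])
for _ in range(2): did([0,-.0048,.0012])
did([0,-.0048,.0014])
for _ in range(2): did([0,-.0024,.0007])
for _ in range(3): did([0,-.0024,.0008])
did([0,.0055,-.0015])
from plant import r
s=r.sense();print(s["ee_pos"],s["force"],s["width"])
E
```

```text
cmd [ 0.635  -0.0674  0.4907] 1.6785
cmd [ 0.6303 -0.0679  0.4895] 1.6785
cmd [ 0.6255 -0.0685  0.4883] 1.6785
cmd [ 0.6207 -0.069   0.4869] 1.6785
cmd [ 0.6183 -0.0692  0.4862] 1.6785
cmd [ 0.6159 -0.0695  0.4855] 1.6785
cmd [ 0.6136 -0.0697  0.4847] 1.6785
cmd [ 0.6112 -0.07    0.4839] 1.6785
cmd [ 0.6088 -0.0703  0.4831] 1.6785
cmd [ 0.6142 -0.0697  0.4846] 1.6785
[ 0.61413069 -0.06958549  0.48325578] [ 0.23106827 -0.2572979  -0.038506  ] 0.6491537067231823
```

```bash
python3 - <<'E'
from led import *
from h import *; import pickle
c=pickle.load(open("wc1.pkl","rb"))
f=lambda p:(p[0]/1.5625-.18,p[1]/1.5625-.18)
print("pink",onz(c,f((581,250)),.057),"blue",onz(c,f((677,264)),.057))
plan([.57,-.07,.52]); plan([.52,.10,.50],2.17); plan([.52,.18,.42],2.17)
E
```

```text
pink [0.43034146 0.13954972 0.057     ] blue [0.43396088 0.21660942 0.057     ]
dp [ 0.0044 -0.044  -0.0354] spin 0
dp [ 0.1788 -0.0755 -0.0154] spin -0.3277
dp [ 0.2584 -0.0669  0.0646] spin -0.3277
```

>>> {"api": "carry_out", "payload": {
  "moves": [
    {"dp":[0,0,-0.035],"spin":0,"fingers":-0.3},
    {"dp":[0.01,-0.04,-0.035],"spin":-0.06,"fingers":-0.3},
    {"dp":[0.055,-0.06,-0.035],"spin":-0.14,"fingers":-0.3},
    {"dp":[0.1,-0.07,-0.025],"spin":-0.22,"fingers":-0.3},
    {"dp":[0.15,-0.0755,-0.015],"spin":-0.3,"fingers":-0.3}
  ]
}}

```text
t: 11.75
ee_pos: [0.5221, 0.0709, 0.4996]
tcp_rot: [[-0.531, 0.847, 0.0], [0.847, 0.531, -0.001], [-0.001, -0.0, -1.0]]
force: [1.7, 1.2, 0.6]
width: 0.651
```

```bash
python3 - <<'E'
from led import *
did([.15,-.0755,-.015],-.3)
from plant import r
import cv2
s=r.sense();print(s["ee_pos"],s["force"],s["width"])
for n in ("scene","top"):
    im=r.get_image(n)[:,:,::-1]
    cv2.imwrite(f"pics/{n}6.png",im)
im=cv2.imread("pics/scene6.png")[40:290,150:430]
cv2.imwrite("pics/scene6c.png",cv2.resize(im,None,fx=2.4,fy=2.4,interpolation=cv2.INTER_CUBIC))
plan([.52,.18,.36],2.17)
E
```

```text
cmd [0.5231 0.0713 0.4996] 2.1285
[0.52211476 0.07091276 0.49963446] [1.71525932 1.19839351 0.63933178] 0.6505475532242007
dp [0.0938 0.0549 0.1396] spin -0.0277
```

```bash
python3 - <<'E'
from led import *
plan([.526,.192,.30],2.17); plan([.526,.192,.197],2.17)
E
```

```text
dp [0.1008 0.0663 0.1996] spin -0.0277
dp [0.1008 0.0663 0.3026] spin -0.0277
```

>>> {"api": "carry_out", "payload": {
  "moves": [
    {"dp":[0.03,0.02,0.025],"spin":-0.028,"fingers":-0.2},
    {"dp":[0.06,0.04,0.06],"spin":-0.028,"fingers":-0.2},
    {"dp":[0.09,0.06,0.1],"spin":-0.028,"fingers":-0.2},
    {"dp":[0.101,0.066,0.14],"spin":-0.028,"fingers":-0.2},
    {"dp":[0.101,0.066,0.18],"spin":-0.028,"fingers":-0.2}
  ]
}}

```text
t: 12.35
ee_pos: [0.5257, 0.1922, 0.3178]
tcp_rot: [[-0.566, 0.824, -0.001], [0.824, 0.566, -0.0], [0.0, -0.001, -1.0]]
force: [0.1, -0.6, 0.4]
width: 0.601
```

>>> {"api": "carry_out", "payload": {
  "moves": [
    {"dp":[0,0,0.02],"spin":0,"fingers":-0.2},
    {"dp":[0,0,0.02],"spin":0,"fingers":-0.2}
  ]
}}

```text
t: 12.55
ee_pos: [0.5247, 0.1902, 0.295]
tcp_rot: [[-0.564, 0.826, -0.009], [0.826, 0.564, -0.002], [0.004, -0.009, -1.0]]
force: [-0.3, -0.1, 0.7]
width: 0.598
```

```bash
python3 - <<'E'
from led import *
did([.101,.066,.18],-.028); did([0,0,.02])
from plant import r
import cv2,pickle
s=r.sense();print(s["ee_pos"],s["width"])
c=r.camera_model("wrist"); im=r.get_image("wrist")[:,:,::-1]; pickle.dump(c,open("wc7.pkl","wb"))
cv2.imwrite("pics/w7.png",cv2.resize(im,(800,600),interpolation=cv2.INTER_CUBIC))
E
```

```text
cmd [0.5256 0.192  0.3196] 2.1705
cmd [0.5256 0.192  0.2996] 2.1705
[0.52474606 0.19024514 0.295011  ] 0.5978763058738875
```

```bash
python3 - <<'E'
from h import *; import pickle
from led import *
c=pickle.load(open("wc7.pkl","rb"))
f=lambda p:(p[0]/1.5625-.18,p[1]/1.5625-.18)
print("top",onz(c,f((400,325)),.057),"blk",onz(c,f((364,286)),.014),onz(c,f((436,286)),.014))
from plant import r; s=r.sense(); print(s["ee_pos"],s["tcp_rot"][:,2]); print((onz(c,f((364,286)),.014)+onz(c,f((436,286)),.014))/2+.013*np.array([.824,.566,0]))
E
```

```text
top [0.5212148  0.18923046 0.057     ] blk [0.52615211 0.16919892 0.014     ] [0.50408754 0.20162154 0.014     ]
[0.52579058 0.19036752 0.29787412] [-0.00433562 -0.00119291 -0.99998989]
[0.52583182 0.19276823 0.014     ]
```

>>> {"api": "carry_out", "payload": {
  "moves": [
    {"dp":[0,-0.0015,0.03],"spin":0,"fingers":-0.2},
    {"dp":[0,-0.0015,0.06],"spin":0,"fingers":-0.2},
    {"dp":[0,-0.0015,0.085],"spin":0,"fingers":-0.2},
    {"dp":[0,-0.0015,0.101],"spin":0,"fingers":-0.2},
    {"dp":[0,-0.0015,0.101],"spin":0,"fingers":-0.2}
  ]
}}

```text
t: 13.1
ee_pos: [0.5248, 0.1897, 0.1978]
tcp_rot: [[-0.564, 0.826, -0.002], [0.826, 0.564, -0.001], [0.001, -0.002, -1.0]]
force: [-0.9, 0.9, 1.0]
width: 0.603
```

>>> {"api": "carry_out", "payload": {
  "moves": [
    {"dp":[0,0,0],"spin":0,"fingers":0.2},
    {"dp":[0,0,0],"spin":0,"fingers":1},
    {"dp":[0,0,0],"spin":0,"fingers":1},
    {"dp":[0,0,0],"spin":0,"fingers":1},
    {"dp":[0,0,0],"spin":0,"fingers":1}
  ],
  "force": 30
}}

```text
t: 13.6
ee_pos: [0.5258, 0.1905, 0.2007]
tcp_rot: [[-0.564, 0.825, 0.004], [0.825, 0.564, 0.001], [-0.001, 0.004, -1.0]]
force: [-1.8, 1.0, 6.2]
width: 0.266
```

```bash
python3 - <<'E'
from led import *
did([0,-.0015,.101])
from plant import r
import cv2,pickle
s=r.sense();print(s["ee_pos"],s["width"],s["force"])
im=r.get_image("wrist")[:,:,::-1]
cv2.imwrite("pics/w8.png",im)
E
```

```text
cmd [0.5244 0.1911 0.1986] 2.1705
[0.52581139 0.19053214 0.20068806] 0.2657983656671289 [-1.83661412  0.96542851  6.24764593]
```

>>> {"api": "carry_out", "payload": {
  "moves": [
    {"dp":[0,0,-0.01],"spin":0,"fingers":1},
    {"dp":[0,0,-0.025],"spin":0,"fingers":1},
    {"dp":[0,0,-0.04],"spin":0,"fingers":1},
    {"dp":[0,0,-0.04],"spin":0,"fingers":1}
  ]
}}

```text
t: 14.05
ee_pos: [0.526, 0.1903, 0.242]
tcp_rot: [[-0.564, 0.825, 0.006], [0.825, 0.564, 0.001], [-0.003, 0.006, -1.0]]
force: [0.1, 0.5, -0.5]
width: 0.268
```

```bash
python3 - <<'E'
from led import *
did([0,0,-.04])
from plant import r
import cv2,pickle
s=r.sense();print(s["ee_pos"],s["width"],s["force"])
im=r.get_image("wrist")[:,:,::-1]
cv2.imwrite("pics/w9.png",im)
im=r.get_image("top")[:,:,::-1]
cv2.imwrite("pics/t9.png",cv2.resize(im[150:270,150:300],None,fx=4,fy=4,interpolation=cv2.INTER_CUBIC))
E
```

```text
cmd [0.5244 0.1911 0.2386] 2.1705
[0.52602025 0.19034739 0.24203857] 0.2682247437150671 [ 0.07879031  0.51700485 -0.53966287]
```

```bash
python3 - <<'E'
from led import *
import led
plan([.525,.19,.36]);plan([.527,.07,.36],1.92);
did([.0,0,0])
dp,sp=plan([.529,-.0785,.36],1.679)
E
```

```text
dp [-1.300e-03 -1.000e-04 -1.214e-01] spin 0
dp [-0.1015 -0.0662 -0.1214] spin 0.167
cmd [0.5244 0.1911 0.2386] 2.1705
dp [-0.2252 -0.1484 -0.1214] spin 0.3277
```

>>> {"api": "carry_out", "payload": {
  "moves": [
    {"dp":[0,0,-0.04],"spin":0,"fingers":1},
    {"dp":[0,0,-0.08],"spin":0.05,"fingers":1},
    {"dp":[-0.02,-0.013,-0.115],"spin":0.1,"fingers":1},
    {"dp":[-0.05,-0.033,-0.121],"spin":0.16,"fingers":1},
    {"dp":[-0.09,-0.059,-0.121],"spin":0.22,"fingers":1}
  ]
}}

```text
t: 14.65
ee_pos: [0.5271, 0.0825, 0.3616]
tcp_rot: [[-0.266, 0.964, 0.004], [0.964, 0.266, 0.0], [-0.001, 0.004, -1.0]]
force: [-0.4, -0.3, -0.4]
width: 0.266
```

```bash
python3 - <<'E'
from led import *
did([-.09,-.059,-.121],.22)
plan([.529,-.0785,.36],1.679)
from plant import r
print(r.sense()["ee_pos"],r.sense()["width"])
E
```

```text
cmd [0.5265 0.0835 0.3596] 1.8405
dp [-0.1569 -0.0407 -0.0004] spin 0.1077
[0.52707663 0.08247416 0.36163383] 0.2657856229882566
```

>>> {"api": "carry_out", "payload": {
  "moves": [
    {"dp":[-0.04,-0.01,0],"spin":0.04,"fingers":1},
    {"dp":[-0.08,-0.02,0],"spin":0.08,"fingers":1},
    {"dp":[-0.12,-0.031,0],"spin":0.108,"fingers":1},
    {"dp":[-0.157,-0.0407,0.02],"spin":0.108,"fingers":1},
    {"dp":[-0.157,-0.0407,0.05],"spin":0.108,"fingers":1}
  ]
}}

```text
t: 15.15
ee_pos: [0.5302, -0.0838, 0.3108]
tcp_rot: [[-0.103, 0.995, 0.005], [0.995, 0.103, -0.003], [-0.004, 0.004, -1.0]]
force: [0.2, 0.2, -0.3]
width: 0.261
```

>>> {"api": "carry_out", "payload": {
  "moves": [
    {"dp":[0,0,0.03],"spin":0,"fingers":1},
    {"dp":[0,0,0.03],"spin":0,"fingers":1}
  ]
}}

```text
t: 15.35
ee_pos: [0.5273, -0.0794, 0.274]
tcp_rot: [[-0.106, 0.994, -0.011], [0.994, 0.106, 0.004], [0.005, -0.011, -1.0]]
force: [-0.6, 0.9, -0.4]
width: 0.266
```

```bash
python3 - <<'E'
from led import *
did([-.157,-.0407,.05],.108); did([0,0,.03])
plan([.529,-.0785,.36],1.679)
from plant import r
import cv2
print(r.sense()["ee_pos"],r.sense()["width"])
for n in ("scene","wrist"):
    im=r.get_image(n)[:,:,::-1]
    cv2.imwrite(f"pics/{n}10.png",im)
im=cv2.imread("pics/scene10.png")[0:260,150:420]
cv2.imwrite("pics/scene10c.png",cv2.resize(im,None,fx=2.3,fy=2.3,interpolation=cv2.INTER_CUBIC))
E
```

```text
cmd [ 0.5291 -0.0786  0.3096] 1.6785
cmd [ 0.5291 -0.0786  0.2796] 1.6785
dp [ 0.0001 -0.     -0.0804] spin -0.0003
[ 0.52725175 -0.07942817  0.27403339] 0.26616570946724344
```

```bash
python3 - <<'E'
from plant import r
from h import *
c=r.camera_model("scene")
for z in (.33,.36,.39,.42,.45): print(z,proj(c,[[.528,-.035,z],[.528+.04,-.035,z],[.528-.04,-.035,z],[.528,-.08,z]]).round(0).tolist())
print("knob",proj(c,[[.6145,-.0695,.33]]))
E
python3 - <<'E'
import cv2
im=cv2.imread("pics/scene10.png")[40:180,250:360]
cv2.imwrite("pics/s10d.png",cv2.resize(im,None,fx=5,fy=5,interpolation=cv2.INTER_CUBIC)[:600])
E
```

```text
0.33 [[302.0, 86.0], [286.0, 81.0], [319.0, 90.0], [311.0, 79.0]]
0.36 [[303.0, 73.0], [287.0, 69.0], [320.0, 77.0], [313.0, 66.0]]
0.39 [[305.0, 60.0], [288.0, 56.0], [322.0, 64.0], [314.0, 53.0]]
0.42 [[306.0, 46.0], [289.0, 42.0], [323.0, 50.0], [315.0, 40.0]]
0.45 [[307.0, 32.0], [290.0, 29.0], [324.0, 36.0], [316.0, 27.0]]
knob [[276.03490597  71.50594525]]
```

>>> {"api": "carry_out", "payload": {
  "moves": [
    {"dp":[0,0,0.02],"spin":0,"fingers":1},
    {"dp":[0,0,0.04],"spin":0,"fingers":1},
    {"dp":[0,0,0.055],"spin":0,"fingers":1},
    {"dp":[0,0,0.06],"spin":0,"fingers":1},
    {"dp":[0,0,0.06],"spin":0,"fingers":1}
  ]
}}

```text
t: 15.95
ee_pos: [0.5297, -0.0795, 0.2197]
tcp_rot: [[-0.108, 0.994, -0.0], [0.994, 0.108, 0.0], [0.0, -0.0, -1.0]]
force: [-0.4, 0.3, -0.5]
width: 0.27
```

>>> {"api": "carry_out", "payload": {
  "moves": [
    {"dp":[0,0,0.0025],"spin":0,"fingers":1},
    {"dp":[0,0,0.0025],"spin":0,"fingers":1}
  ]
}}

```text
t: 16.15
ee_pos: [0.5299, -0.0797, 0.2179]
tcp_rot: [[-0.108, 0.994, 0.001], [0.994, 0.108, -0.0], [-0.001, 0.001, -1.0]]
force: [0.7, 0.5, 0.1]
width: 0.266
```

>>> {"api": "carry_out", "payload": {
  "moves": [
    {"dp":[0,0,0.002],"spin":0,"fingers":1},
    {"dp":[0,0,0.002],"spin":0,"fingers":1}
  ]
}}

```text
t: 16.35
ee_pos: [0.5296, -0.0797, 0.2153]
tcp_rot: [[-0.107, 0.994, 0.0], [0.994, 0.107, -0.0], [-0.0, 0.0, -1.0]]
force: [0.5, -1.0, -1.4]
width: 0.27
```

>>> {"api": "carry_out", "payload": {
  "moves": [
    {"dp":[0,0,0.0015],"spin":0,"fingers":1},
    {"dp":[0,0,0.0015],"spin":0,"fingers":1}
  ]
}}

```text
t: 16.55
ee_pos: [0.5295, -0.0796, 0.2134]
tcp_rot: [[-0.107, 0.994, -0.0], [0.994, 0.107, 0.0], [0.0, -0.0, -1.0]]
force: [0.1, 0.5, -0.4]
width: 0.263
```

>>> {"api": "carry_out", "payload": {
  "moves": [
    {"dp":[0,0,0.0015],"spin":0,"fingers":1},
    {"dp":[0,0,0.0015],"spin":0,"fingers":1}
  ]
}}

```text
t: 16.75
ee_pos: [0.53, -0.0796, 0.2128]
tcp_rot: [[-0.107, 0.994, 0.001], [0.994, 0.107, 0.0], [0.0, 0.001, -1.0]]
force: [-1.2, 1.5, 3.3]
width: 0.262
```

>>> {"api": "carry_out", "payload": {
  "moves": [
    {"dp":[0,0,0],"spin":0,"fingers":0.4},
    {"dp":[0,0,0],"spin":0,"fingers":0.2},
    {"dp":[0,0,0],"spin":0,"fingers":0},
    {"dp":[0,0,0],"spin":0,"fingers":-0.2},
    {"dp":[0,0,0],"spin":0,"fingers":-0.2}
  ]
}}

```text
t: 17.25
ee_pos: [0.5295, -0.0796, 0.2119]
tcp_rot: [[-0.108, 0.994, -0.0], [0.994, 0.108, 0.0], [0.0, -0.0, -1.0]]
force: [0.0, -0.4, -0.1]
width: 0.6
```

>>> {"api": "carry_out", "payload": {
  "moves": [
    {"dp":[0,0,-0.02],"spin":0,"fingers":-0.2},
    {"dp":[0,0,-0.05],"spin":0,"fingers":-0.2},
    {"dp":[0,0,-0.09],"spin":0,"fingers":-0.2},
    {"dp":[0,0,-0.13],"spin":0,"fingers":-0.2},
    {"dp":[0,-0.02,-0.17],"spin":0,"fingers":-0.2}
  ]
}}

```text
t: 17.75
ee_pos: [0.5103, -0.0818, 0.384]
tcp_rot: [[-0.108, 0.994, 0.001], [0.994, 0.108, -0.0], [-0.001, 0.001, -1.0]]
force: [-0.3, 0.1, 0.5]
width: 0.599
```

```bash
python3 - <<'E'
from led import *
did([0,0,.06]);did([0,0,.0025]);did([0,0,.002]);did([0,0,.0015]);did([0,0,.0015]); did([0,-.02,-.17])
from plant import r
import cv2,pickle
s=r.sense();print(s["ee_pos"],s["width"],s["t"])
for n in ("scene","wrist"):
    c=r.camera_model(n);pickle.dump(c,open(f"{n}11.pkl","wb"))
    im=r.get_image(n)[:,:,::-1]
    cv2.imwrite(f"pics/{n}11.png",im)
im=cv2.imread("pics/scene11.png")[40:240,190:350]
cv2.imwrite("pics/scene11c.png",cv2.resize(im,None,fx=3,fy=3,interpolation=cv2.INTER_CUBIC))
im=cv2.imread("pics/wrist11.png")
cv2.imwrite("pics/wrist11b.png",cv2.resize(im,(800,600),interpolation=cv2.INTER_CUBIC))
E
```

```text
cmd [ 0.5291 -0.0786  0.2196] 1.6785
cmd [ 0.5291 -0.0786  0.2171] 1.6785
cmd [ 0.5291 -0.0786  0.2151] 1.6785
cmd [ 0.5291 -0.0786  0.2136] 1.6785
cmd [ 0.5291 -0.0786  0.2121] 1.6785
cmd [ 0.5092 -0.0808  0.3821] 1.6785
[ 0.51028115 -0.08182414  0.38400874] 0.5993046320510542 17.75
```

```bash
cat > box.py <<'E'
import numpy as np
ps=.108; H=np.array([.6896,-.0612,.094])
def W(x,y,z): # hinge-relative box coords
    return H+np.array([np.cos(ps)*x-np.sin(ps)*y,np.sin(ps)*x+np.cos(ps)*y,z])
def B(X):
    d=np.array(X)-H; return np.array([np.cos(ps)*d[0]+np.sin(ps)*d[1],-np.sin(ps)*d[0]+np.cos(ps)*d[1],d[2]])
E
python3 - <<'E'
from h import *; from box import *; import pickle
c=pickle.load(open("scene11.pkl","rb"))
for y in (-.07,-.08,-.09,-.1): print(y,proj(c,[W(-.068,y,.057)])*1-np.array([190,40]),(proj(c,[W(-.068,y,.057)])-np.array([190,40]))*3)
print("knob",(proj(c,[W(-.244*np.cos(1.2585),0,.244*np.sin(1.2585))])-np.array([190,40]))*3)
print("rimcorners",[((proj(c,[W(x,y,-.002)])-np.array([190,40]))*3).round().tolist() for x,y in ((0,.13),(-.22,.13),(-.22,-.13),(0,-.13))])
E
python3 - <<'E'
import cv2
im=cv2.imread("pics/scene11.png")[90:165,260:320]
cv2.imwrite("pics/s11d.png",cv2.resize(im,None,fx=8,fy=8,interpolation=cv2.INTER_CUBIC))
E
```

```text
-0.07 [[90.82492761 84.88801775]] [[272.47478284 254.66405326]]
-0.08 [[92.28405778 83.25476153]] [[276.85217333 249.76428459]]
-0.09 [[93.72601463 81.64083134]] [[281.1780439  244.92249401]]
-0.1 [[95.15108405 80.04590368]] [[285.45325214 240.13771104]]
knob [[257.11082528  99.01236895]]
rimcorners [[[97.0, 405.0]], [[349.0, 481.0]], [[449.0, 321.0]], [[228.0, 265.0]]]
```

```bash
python3 - <<'E'
import cv2
im=cv2.imread("pics/top6.png")[110:260,215:385]
cv2.imwrite("pics/t6d.png",cv2.resize(im,None,fx=4,fy=4,interpolation=cv2.INTER_CUBIC))
E
python3 - <<'E'
from plant import r
from h import *; from box import *
t=r.camera_model("top"); s=r.camera_model("scene")
ft=lambda p:((p[0]+.5)/4+215-.5,(p[1]+.5)/4+110-.5)
fs=lambda p:((p[0]+.5)/3+190-.5,(p[1]+.5)/3+40-.5)
fs8=lambda p:((p[0]+.5)/8+260-.5,(p[1]+.5)/8+90-.5)
for n,a,b in (("knob",ft((368,163)),fs((265,115))),("studinner",ft((471,197)),fs8((197,275))),("studmid",ft((492,195)),fs8((213,259)))):
    X,e=tri(t,a,s,b); print(n,X,e,"box",B(X))
# check: rim front right corner, z .092
print("top rim FR", B(onz(t,ft((549,440)),.092)),"scene FR",B(onz(s,fs((447,325)),.092)),"FL",B(onz(s,fs((350,485)),.092)),"BL",B(onz(s,fs((99,406)),.092)))
import pickle
w=pickle.load(open("wrist11.pkl","rb")); f=lambda p:((p[0]+.5)/1.5625-.5,(p[1]+.5)/1.5625-.5)
print("wrist FR",B(onz(w,f((178,218)),.092)),"FL",B(onz(w,f((632,217)),.092)), "stamp1 top",B(onz(w,f((405,303)),.069)),"stamp2 blk",B(onz(w,f((515,374)),.026)))
E
```

```text
knob [ 0.60905709 -0.07170747  0.31414009] 0.0010236589618796484 box [-0.08120624 -0.00176452  0.22014009]
studinner [ 0.62714794 -0.15299606  0.14768223] 0.00030654188189214966 box [-0.07198291 -0.0845295   0.05368223]
studmid [ 0.62810534 -0.16516281  0.14795462] 0.0004226963444093726 box [-0.07234254 -0.09672857  0.05395462]
top rim FR [-0.21512599 -0.12692458 -0.002     ] scene FR [-0.21860971 -0.12446088 -0.002     ] FL [-0.22157692  0.13394662 -0.002     ] BL [-0.00025181  0.12956214 -0.002     ]
wrist FR [-0.22095614 -0.12779983 -0.002     ] FL [-0.22174083  0.12679009 -0.002     ] stamp1 top [-0.16343638  0.00026411 -0.025     ] stamp2 blk [-0.09174684  0.08608476 -0.068     ]
```

```bash
python3 - <<'E'
from led import *
plan([.5092,-.0808,.53]);plan([.6142,-.0697,.53]);plan([.6142,-.0697,.4846])
E
```

```text
dp [-0.      0.     -0.1479] spin 0
dp [-0.0003  0.1056 -0.1479] spin 0
dp [-0.0003  0.1056 -0.1025] spin 0
```

>>> {"api": "carry_out", "payload": {
  "moves": [
    {"dp":[0,0,-0.045],"spin":0,"fingers":-0.2},
    {"dp":[0,0,-0.09],"spin":0,"fingers":-0.2},
    {"dp":[0,0.01,-0.135],"spin":0,"fingers":-0.2},
    {"dp":[0,0.045,-0.148],"spin":0,"fingers":-0.2},
    {"dp":[0,0.085,-0.148],"spin":0,"fingers":-0.2}
  ]
}}

```text
t: 18.35
ee_pos: [0.5948, -0.0725, 0.5345]
tcp_rot: [[-0.107, 0.994, 0.008], [0.994, 0.107, -0.002], [-0.003, 0.007, -1.0]]
force: [-0.6, -0.5, 0.6]
width: 0.6
```

>>> {"api": "carry_out", "payload": {
  "moves": [
    {"dp":[0,0.0206,0],"spin":0,"fingers":-0.2},
    {"dp":[0,0.0206,0.015],"spin":0,"fingers":-0.2},
    {"dp":[0,0.0206,0.032],"spin":0,"fingers":-0.2},
    {"dp":[0,0.0206,0.0455],"spin":0,"fingers":-0.2},
    {"dp":[0,0.0206,0.0455],"spin":0,"fingers":-0.2}
  ]
}}

```text
t: 18.85
ee_pos: [0.6136, -0.0705, 0.48]
tcp_rot: [[-0.107, 0.994, -0.007], [0.994, 0.107, 0.002], [0.003, -0.007, -1.0]]
force: [0.7, -0.9, -0.9]
width: 0.594
```

```bash
python3 - <<'E'
from led import *
did([0,.085,-.148]); did([0,.0206,.0455])
from plant import r
import cv2,pickle
s=r.sense();print(s["ee_pos"],s["width"],s["t"],s["force"])
im=r.get_image("wrist")[:,:,::-1]; cv2.imwrite("pics/w12.png",im)
E
```

```text
cmd [ 0.5937 -0.0716  0.5301] 1.6785
cmd [ 0.6142 -0.0694  0.4846] 1.6785
[ 0.61355608 -0.07046598  0.48002008] 0.5943140684233267 18.85 [ 0.69871046 -0.94791332 -0.87697599]
```

>>> {"api": "carry_out", "payload": {
  "moves": [
    {"dp":[0,0,0],"spin":0,"fingers":0.2},
    {"dp":[0,0,0],"spin":0,"fingers":1},
    {"dp":[0,0,0],"spin":0,"fingers":1},
    {"dp":[0,0,0],"spin":0,"fingers":1},
    {"dp":[0,0,0],"spin":0,"fingers":1}
  ],
  "force": 25
}}

```text
t: 19.4
ee_pos: [0.6145, -0.0697, 0.486]
tcp_rot: [[-0.108, 0.994, 0.001], [0.994, 0.108, 0.002], [0.002, 0.001, -1.0]]
force: [-2.9, 4.9, 3.4]
width: 0.299
```

```bash
python3 - <<'E'
from arc import *
print(rows([1.245+.023*(i+1) for i in range(7)],1.245))
E
```

```text
[(1.268, [0.0054, -0.0017]), (1.291, [0.0108, -0.0032]), (1.314, [0.0162, -0.0046]), (1.337, [0.0217, -0.0059]), (1.36, [0.0271, -0.007]), (1.383, [0.0327, -0.0081]), (1.406, [0.0382, -0.009])]
```

>>> {"api": "carry_out", "payload": {
  "moves": [
    {"dp":[0,0.0054,-0.0017],"spin":0,"fingers":1},
    {"dp":[0,0.0108,-0.0032],"spin":0,"fingers":1},
    {"dp":[0,0.0162,-0.0046],"spin":0,"fingers":1},
    {"dp":[0,0.0217,-0.0059],"spin":0,"fingers":1},
    {"dp":[0,0.0217,-0.0059],"spin":0,"fingers":1}
  ]
}}

```text
t: 19.9
ee_pos: [0.6363, -0.0673, 0.492]
tcp_rot: [[-0.108, 0.994, -0.001], [0.994, 0.108, 0.002], [0.002, -0.0, -1.0]]
force: [-2.4, 5.3, 3.4]
width: 0.299
```

>>> {"api": "carry_out", "payload": {
  "moves": [
    {"dp":[0,0.0027,-0.0006],"spin":0,"fingers":1},
    {"dp":[0,0.0054,-0.0012],"spin":0,"fingers":1},
    {"dp":[0,0.0054,-0.0012],"spin":0,"fingers":1}
  ]
}}

```text
t: 20.2
ee_pos: [0.6414, -0.0667, 0.493]
tcp_rot: [[-0.108, 0.994, -0.001], [0.994, 0.108, 0.002], [0.002, -0.001, -1.0]]
force: [-3.9, 5.2, 3.9]
width: 0.297
```

>>> {"api": "carry_out", "payload": {
  "moves": [
    {"dp":[0,0.003,-0.0005],"spin":0,"fingers":1},
    {"dp":[0,0.003,-0.0005],"spin":0,"fingers":1}
  ]
}}

```text
t: 20.4
ee_pos: [0.6441, -0.0664, 0.4935]
tcp_rot: [[-0.108, 0.994, -0.003], [0.994, 0.108, 0.002], [0.002, -0.003, -1.0]]
force: [-4.3, 5.4, 3.9]
width: 0.297
```

>>> {"api": "carry_out", "payload": {
  "moves": [
    {"dp":[0,0.003,-0.0005],"spin":0,"fingers":1},
    {"dp":[0,0.003,-0.0005],"spin":0,"fingers":1}
  ]
}}

```text
t: 20.6
ee_pos: [0.6468, -0.0661, 0.4939]
tcp_rot: [[-0.108, 0.994, -0.005], [0.994, 0.108, 0.001], [0.002, -0.005, -1.0]]
force: [-7.6, 4.3, 5.5]
width: 0.294
```

>>> {"api": "carry_out", "payload": {
  "moves": [
    {"dp":[0,-0.003,0.0003],"spin":0,"fingers":1},
    {"dp":[0,-0.003,0.0003],"spin":0,"fingers":0.2},
    {"dp":[0,-0.003,0.0003],"spin":0,"fingers":-0.2},
    {"dp":[0,-0.003,0.0003],"spin":0,"fingers":-0.2},
    {"dp":[0,-0.003,-0.03],"spin":0,"fingers":-0.2}
  ]
}}

```text
t: 21.1
ee_pos: [0.6447, -0.0676, 0.5168]
tcp_rot: [[-0.107, 0.994, -0.01], [0.994, 0.107, 0.002], [0.003, -0.01, -1.0]]
force: [0.9, 0.3, -0.2]
width: 0.599
```

```bash
python3 - <<'E'
from led import *
from box import *
did([0,.0217,-.0059]);did([0,.0054,-.0012]);did([0,.003,-.0005]);did([0,.003,-.0005]);did([0,-.003,-.03])
print(W(-.16,-.068,.215),W(-.098,-.068,.215),W(-.098,-.095,.215))
p=W(-.16,-.068,.215); 
plan([*p[:2],.54],.108); plan(p,.108)
from plant import r
s=r.sense();print(s["ee_pos"],s["width"],s["t"],s["force"])
E
```

```text
cmd [ 0.6357 -0.0671  0.4905] 1.6785
cmd [ 0.6411 -0.0665  0.4917] 1.6785
cmd [ 0.6441 -0.0662  0.4922] 1.6785
cmd [ 0.6471 -0.0659  0.4927] 1.6785
cmd [ 0.6441 -0.0662  0.5227] 1.6785
[ 0.53786194 -0.14605024  0.309     ] [ 0.59950071 -0.13936725  0.309     ] [ 0.60241105 -0.16620994  0.309     ]
dp [-0.068  -0.1142 -0.0173] spin 1.047
dp [-0.068  -0.1142  0.2137] spin 1.047
[ 0.64468079 -0.06763365  0.51683067] 0.5985206870345384 21.1 [ 0.94860329  0.29805387 -0.17227719]
```

>>> {"api": "carry_out", "payload": {
  "moves": [
    {"dp":[0,0,-0.02],"spin":0,"fingers":-0.5},
    {"dp":[-0.01,-0.03,-0.02],"spin":0.05,"fingers":-1},
    {"dp":[-0.03,-0.07,-0.02],"spin":0.15,"fingers":-1},
    {"dp":[-0.05,-0.1,-0.01],"spin":0.25,"fingers":-1},
    {"dp":[-0.068,-0.114,0],"spin":0.35,"fingers":-1}
  ]
}}

```text
t: 21.6
ee_pos: [0.5368, -0.148, 0.5234]
tcp_rot: [[0.412, 0.911, 0.002], [0.911, -0.412, -0.002], [-0.001, 0.002, -1.0]]
force: [0.4, 1.0, -0.0]
width: 0.996
```

```bash
python3 - <<'E'
from led import *
from box import *
did([-.068,-.114,0],.35)
plan(W(-.16,-.068,.215),.108)
from plant import r
import cv2
s=r.sense();print(s["ee_pos"],s["width"],s["t"],s["force"])
im=r.get_image("scene")[:,:,::-1]; cv2.imwrite("pics/scene13.png",im)
cv2.imwrite("pics/scene13c.png",cv2.resize(im[40:240,190:350],None,fx=3,fy=3,interpolation=cv2.INTER_CUBIC))
im=r.get_image("top")[:,:,::-1]; cv2.imwrite("pics/top13.png",im)
cv2.imwrite("pics/top13c.png",cv2.resize(im[110:260,215:385],None,fx=4,fy=4,interpolation=cv2.INTER_CUBIC))
E
```

```text
cmd [ 0.5381 -0.1461  0.5227] 1.1535
dp [-1.000e-04 -2.000e-04  2.137e-01] spin 0.697
[ 0.53681515 -0.14799291  0.52338997] 0.9964893981369274 21.6 [ 0.40110745  0.99931115 -0.00455988]
```

>>> {"api": "carry_out", "payload": {
  "moves": [
    {"dp":[0,0,0.02],"spin":0.1,"fingers":-1},
    {"dp":[0,0,0.05],"spin":0.2,"fingers":-1},
    {"dp":[0,0,0.08],"spin":0.3,"fingers":-1},
    {"dp":[0,0,0.11],"spin":0.4,"fingers":-1},
    {"dp":[0,0,0.14],"spin":0.5,"fingers":-1}
  ]
}}

```text
t: 22.2
ee_pos: [0.5392, -0.1467, 0.382]
tcp_rot: [[0.921, 0.389, 0.001], [0.389, -0.921, -0.001], [0.001, 0.001, -1.0]]
force: [-0.1, -0.3, 0.9]
width: 0.996
```

```bash
python3 - <<'E'
from led import *
from box import *
did([0,0,.14],.5)
plan(W(-.16,-.068,.215),.108)
E
```

```text
cmd [ 0.5381 -0.1461  0.3827] 0.4035
dp [-0.0002 -0.0001  0.0737] spin 0.197
```

>>> {"api": "carry_out", "payload": {
  "moves": [
    {"dp":[0,0,0.025],"spin":0.1,"fingers":-1},
    {"dp":[0,0,0.05],"spin":0.197,"fingers":-1},
    {"dp":[0,0,0.068],"spin":0.197,"fingers":-1},
    {"dp":[0,0,0.074],"spin":0.197,"fingers":-1},
    {"dp":[0,0,0.074],"spin":0.197,"fingers":-1}
  ]
}}

```text
t: 22.7
ee_pos: [0.5389, -0.1467, 0.308]
tcp_rot: [[0.994, 0.11, -0.001], [0.11, -0.994, 0.001], [-0.001, -0.001, -1.0]]
force: [0.6, -0.1, 0.2]
width: 0.999
```

```bash
python3 - <<'E'
from led import *
from box import *
did([0,0,.074],.197)
from plant import r
import cv2,pickle
s=r.sense();print(s["ee_pos"],B(s["ee_pos"]),s["width"],s["t"],s["force"])
im=r.get_image("scene")[:,:,::-1]; cv2.imwrite("pics/scene14.png",im)
cv2.imwrite("pics/scene14c.png",cv2.resize(im[40:240,190:350],None,fx=3,fy=3,interpolation=cv2.INTER_CUBIC))
pickle.dump(r.camera_model("wrist"),open("w14.pkl","wb"))
im=r.get_image("wrist")[:,:,::-1]; 
cv2.imwrite("pics/w14.png",cv2.resize(im,(800,600),interpolation=cv2.INTER_CUBIC))
E
```

```text
cmd [ 0.5381 -0.1461  0.3087] 0.108
[ 0.53889852 -0.14674085  0.30797176] [-0.15904391 -0.06879832  0.21397176] 0.9987264692202834 22.7 [ 0.60336678 -0.12960878  0.24223707]
```

```bash
python3 - <<'E'
import cv2
im=cv2.imread("pics/scene14.png")[60:150,255:355]
cv2.imwrite("pics/s14d.png",cv2.resize(im,None,fx=7,fy=6.6,interpolation=cv2.INTER_CUBIC))
E
```

>>> {"api": "carry_out", "payload": {
  "moves": [
    {"dp":[0.015,0,0.008],"spin":0,"fingers":-1},
    {"dp":[0.03,0,0.015],"spin":0,"fingers":-1},
    {"dp":[0.045,0,0.015],"spin":0,"fingers":-1},
    {"dp":[0.053,0,0.015],"spin":0,"fingers":-1},
    {"dp":[0.053,0,0.015],"spin":0,"fingers":-1}
  ]
}}

```text
t: 23.3
ee_pos: [0.5919, -0.1415, 0.2946]
tcp_rot: [[0.994, 0.108, 0.001], [0.108, -0.994, -0.001], [0.001, 0.001, -1.0]]
force: [-0.6, -0.7, -1.2]
width: 0.994
```

```bash
python3 - <<'E'
from led import *
from box import *
did([.053,0,.015],0)
from plant import r
import cv2,pickle
s=r.sense();print(s["ee_pos"],B(s["ee_pos"]),s["width"],s["t"],s["force"])
im=r.get_image("scene")[:,:,::-1]; cv2.imwrite("pics/scene15.png",im)
cv2.imwrite("pics/scene15c.png",cv2.resize(im[60:150,255:355],None,fx=7,fy=6.6,interpolation=cv2.INTER_CUBIC))
E
```

```text
cmd [ 0.5908 -0.1403  0.2937] 0.108
[ 0.59186048 -0.14145913  0.29462522] [-0.1058212  -0.06925615  0.20062522] 0.9942395542997211 23.3 [-0.57253408 -0.65540831 -1.20992945]
```

>>> {"api": "carry_out", "payload": {
  "moves": [
    {"dp":[0.003,0,0],"spin":0,"fingers":-1},
    {"dp":[0.006,0,0],"spin":0,"fingers":-1},
    {"dp":[0.006,0,0],"spin":0,"fingers":-1}
  ]
}}

```text
t: 23.65
ee_pos: [0.5956, -0.1411, 0.2927]
tcp_rot: [[0.994, 0.107, -0.006], [0.107, -0.994, 0.001], [-0.006, -0.001, -1.0]]
force: [-7.1, -2.4, -1.1]
width: 1.0
```

>>> {"api": "carry_out", "payload": {
  "moves": [
    {"dp":[0.003,0,0],"spin":0,"fingers":-1},
    {"dp":[0.003,0,0],"spin":0,"fingers":-1}
  ]
}}

```text
t: 23.85
ee_pos: [0.5977, -0.141, 0.2921]
tcp_rot: [[0.994, 0.106, -0.01], [0.106, -0.994, 0.001], [-0.01, -0.002, -1.0]]
force: [-12.9, -2.9, 0.1]
width: 0.998
```

>>> {"api": "carry_out", "payload": {
  "moves": [
    {"dp":[0.002,0,0],"spin":0,"fingers":-1},
    {"dp":[0.002,0,0],"spin":0,"fingers":-1}
  ]
}}

```text
t: 24.05
ee_pos: [0.5991, -0.1409, 0.2921]
tcp_rot: [[0.994, 0.106, -0.012], [0.106, -0.994, 0.001], [-0.012, -0.003, -1.0]]
force: [-18.5, -4.1, 2.2]
width: 1.003
```

```bash
python3 - <<'E'
from led import *
from box import *
did([.011,0,0],0)
from plant import r
import cv2,pickle
s=r.sense();print(s["ee_pos"],B(s["ee_pos"]),s["width"],s["t"],s["force"])
im=r.get_image("scene")[:,:,::-1]; cv2.imwrite("pics/scene16.png",im)
cv2.imwrite("pics/scene16c.png",cv2.resize(im[60:150,255:355],None,fx=7,fy=6.6,interpolation=cv2.INTER_CUBIC))
E
```

```text
cmd [ 0.6017 -0.1392  0.2937] 0.108
[ 0.59912716 -0.14085118  0.29212201] [-0.09853133 -0.06943503  0.19812201] 1.0028507885881062 24.05 [-18.50224987  -4.05275219   2.15634035]
```

>>> {"api": "carry_out", "payload": {
  "moves": [
    {"dp":[-0.004,0,0],"spin":0,"fingers":-1},
    {"dp":[-0.004,0,0],"spin":0,"fingers":-1}
  ]
}}

```text
t: 24.3
ee_pos: [0.5958, -0.1408, 0.2921]
tcp_rot: [[0.994, 0.107, -0.008], [0.107, -0.994, 0.002], [-0.008, -0.002, -1.0]]
force: [-11.6, -1.5, 0.3]
width: 0.998
```

```bash
python3 - <<'E'
from led import *
from box import *
did([-.004,0,0],0)
from plant import r
s=r.sense();print(s["ee_pos"],B(s["ee_pos"]),s["force"],s["moment"], "rz",s["moment"][1]/s["force"][0])
E
```

```text
cmd [ 0.5977 -0.1396  0.2937] 0.108
[ 0.5958057  -0.14079255  0.29205834] [-0.10182712 -0.06901872  0.19805834] [-11.58480995  -1.5364731    0.29873327] [-0.09219864  0.62578306 -0.1472241 ] rz -0.05401755058101423
```

```bash
python3 - <<'E'
from plant import r
from h import *; from box import *
c=r.camera_model("scene")
cr=lambda X:((proj(c,X)-np.array([255,60]))*np.array([7,6.6])).round(0).tolist()
for nm,T in (("15",(-.1058,-.0693,.2006)),("16",(-.0985,-.0694,.1981))):
    T=np.array(T)
    for s in (1,-1):
        for dx in (.0425,.057):
            for dy in (.011,-.011):
                print(nm,s*dx,dy,cr([W(*(T+[s*dx,dy,-.16])),W(*(T+[s*dx,dy,-.13]))]))
print("stud nominal raised inner end, mid, outer",cr([W(-.0665,-.0845,.0645),W(-.0665,-.0975,.0645),W(-.0665,-.1105,.0645)]))
E
python3 - <<'E'
import cv2
for n in (15,16):
    im=cv2.imread(f"pics/scene{n}.png")[95:140,262:325]
    cv2.imwrite(f"pics/s{n}e.png",cv2.resize(im,None,fx=12,fy=12,interpolation=cv2.INTER_CUBIC))
E
```

```text
15 0.0425 0.011 [[155.0, 474.0], [159.0, 408.0]]
15 0.0425 -0.011 [[178.0, 450.0], [182.0, 385.0]]
15 0.057 0.011 [[120.0, 466.0], [124.0, 400.0]]
15 0.057 -0.011 [[143.0, 442.0], [147.0, 377.0]]
15 -0.0425 0.011 [[365.0, 524.0], [372.0, 458.0]]
15 -0.0425 -0.011 [[385.0, 499.0], [392.0, 433.0]]
15 -0.057 0.011 [[402.0, 533.0], [409.0, 467.0]]
15 -0.057 -0.011 [[422.0, 508.0], [429.0, 442.0]]
16 0.0425 0.011 [[137.0, 475.0], [141.0, 410.0]]
16 0.0425 -0.011 [[160.0, 451.0], [164.0, 386.0]]
16 0.057 0.011 [[103.0, 467.0], [106.0, 401.0]]
16 0.057 -0.011 [[126.0, 443.0], [129.0, 378.0]]
16 -0.0425 0.011 [[346.0, 525.0], [353.0, 459.0]]
16 -0.0425 -0.011 [[367.0, 500.0], [374.0, 435.0]]
16 -0.057 0.011 [[383.0, 534.0], [390.0, 468.0]]
16 -0.057 -0.011 [[403.0, 509.0], [410.0, 443.0]]
stud nominal raised inner end, mid, outer [[193.0, 396.0], [206.0, 382.0], [219.0, 368.0]]
```

>>> {"api": "carry_out", "payload": {
  "moves": [
    {"dp":[-0.006,0,0],"spin":0,"fingers":-1},
    {"dp":[-0.006,0,0.005],"spin":0,"fingers":-1},
    {"dp":[-0.006,0,0.01],"spin":0,"fingers":-1},
    {"dp":[-0.004,0,0.01],"spin":0,"fingers":-1},
    {"dp":[-0.004,0,0.01],"spin":0,"fingers":-1}
  ]
}}

```text
t: 24.8
ee_pos: [0.5942, -0.1409, 0.2831]
tcp_rot: [[0.994, 0.108, -0.002], [0.108, -0.994, 0.0], [-0.002, -0.001, -1.0]]
force: [-2.1, 0.7, -1.4]
width: 0.999
```

```bash
python3 - <<'E'
from led import *
from box import *
did([-.004,0,.01],0); print(B(load()["p"]))
from plant import r
s=r.sense();print(s["ee_pos"],B(s["ee_pos"]),s["force"],s["moment"],s["tcp_rot"][:,2])
E
```

```text
cmd [ 0.5937 -0.14    0.2837] 0.108
[-0.10380018 -0.06803108  0.1897    ]
[ 0.59421646 -0.14085722  0.28312418] [-0.10341407 -0.0689117   0.18912418] [-2.13940412  0.65500105 -1.36384134] [-0.03664137  0.1736189  -0.00703619] [-1.72115654e-03  4.18307735e-04 -9.99998431e-01]
```

>>> {"api": "carry_out", "payload": {
  "moves": [
    {"dp":[0.002,0,0],"spin":0,"fingers":-1},
    {"dp":[0.002,0,0],"spin":0,"fingers":-1}
  ]
}}

```text
t: 25.0
ee_pos: [0.5958, -0.1408, 0.2831]
tcp_rot: [[0.994, 0.108, -0.003], [0.108, -0.994, 0.0], [-0.003, -0.001, -1.0]]
force: [-6.2, -0.6, -0.1]
width: 0.998
```

```bash
python3 - <<'E'
from led import *
from box import *
did([.002,0,0],0)
from plant import r
import cv2
s=r.sense();print(s["ee_pos"],B(s["ee_pos"]),s["force"],s["moment"],s["moment"][1]/s["force"][0])
T=B(s["ee_pos"]+s["tcp_rot"]@[.0425,0,.14]); print("pad face",T)
im=r.get_image("scene")[:,:,::-1]; cv2.imwrite("pics/scene17.png",im)
cv2.imwrite("pics/s17e.png",cv2.resize(im[95:140,262:325],None,fx=12,fy=12,interpolation=cv2.INTER_CUBIC))
from h import *
c=r.camera_model("scene")
cr=lambda X:((proj(c,X)-np.array([262,95]))*12+5.5).round(0).tolist()
P=s["ee_pos"]; R=s["tcp_rot"]
print("pad near/far inner edge at stud height",cr([P+R@[.0425,-.011,.135],P+R@[.0425,.011,.135]]), "after 26mm",cr([P+R@[.0425,-.011+.026,.135]]))
print("stud rear nominal",cr([W(-.0605,-.0845,.0645),W(-.0665,-.0845,.0645),W(-.0725,-.0845,.0645)]))
E
```

```text
cmd [ 0.5957 -0.1398  0.2837] 0.108
[ 0.59575193 -0.14079935  0.28309445] [-0.1018813  -0.06901968  0.18909445] [-6.22355236 -0.57481474 -0.07634596] [-0.06334221  0.35240758 -0.08533371] -0.05662482813186944
pad face [-0.05985568 -0.06890456  0.04895136]
pad near/far inner edge at stud height [[175.0, 392.0], [214.0, 348.0]] after 26mm [[221.0, 341.0]]
stud rear nominal [[227.0, 299.0], [252.0, 305.0], [277.0, 311.0]]
```

>>> {"api": "carry_out", "payload": {
  "moves": [
    {"dp":[0.0015,0,0],"spin":0,"fingers":-1},
    {"dp":[0.0015,0,0],"spin":0,"fingers":-1}
  ]
}}

```text
t: 25.25
ee_pos: [0.5968, -0.1408, 0.2829]
tcp_rot: [[0.994, 0.107, -0.005], [0.107, -0.994, 0.001], [-0.005, -0.001, -1.0]]
force: [-8.0, -0.8, 0.3]
width: 1.0
```

>>> {"api": "carry_out", "payload": {
  "moves": [
    {"dp":[0.0015,0,0],"spin":0,"fingers":-1},
    {"dp":[0.0015,0,0],"spin":0,"fingers":-1}
  ]
}}

```text
t: 25.45
ee_pos: [0.5979, -0.1408, 0.2826]
tcp_rot: [[0.994, 0.107, -0.007], [0.107, -0.994, 0.001], [-0.007, -0.001, -1.0]]
force: [-10.4, -2.6, 0.0]
width: 1.001
```

```bash
python3 - <<'E'
from led import *
from box import *
did([.003,0,0],0)
from plant import r
import cv2
s=r.sense();print(s["ee_pos"],B(s["ee_pos"]),s["force"],s["moment"],s["moment"][1]/s["force"][0])
T=B(s["ee_pos"]+s["tcp_rot"]@[.0425,0,.14]); print("pad face",T)
im=r.get_image("scene")[:,:,::-1]; cv2.imwrite("pics/scene18.png",im)
cv2.imwrite("pics/s18e.png",cv2.resize(im[95:140,262:325],None,fx=12,fy=12,interpolation=cv2.INTER_CUBIC))
from h import *
c=r.camera_model("scene")
cr=lambda X:((proj(c,X)-np.array([262,95]))*12+5.5).round(0).tolist()
P=s["ee_pos"]; R=s["tcp_rot"]
print("pad near/far inner edge at stud height",cr([P+R@[.0425,-.011,.135],P+R@[.0425,.011,.135]]), "after 26mm",cr([P+R@[.0425,-.011+.026,.135]]))
E
```

```text
cmd [ 0.5987 -0.1395  0.2837] 0.108
[ 0.59787538 -0.14082532  0.28258335] [-0.09977303 -0.06927439  0.18858335] [-10.35538144  -2.59874977   0.02308092] [-0.16552343  0.592415   -0.16014568] -0.05720841854671297
pad face [-0.05821975 -0.06909898  0.04829955]
pad near/far inner edge at stud height [[169.0, 392.0], [208.0, 349.0]] after 26mm [[215.0, 341.0]]
```

```bash
python3 - <<'E'
import cv2
im=cv2.imread(f"pics/scene18.png")[65:140,255:330]
cv2.imwrite(f"pics/s18f.png",cv2.resize(im,None,fx=8,fy=8,interpolation=cv2.INTER_CUBIC))
im=cv2.imread(f"pics/scene14.png")[65:140,275:350]
cv2.imwrite(f"pics/s14f.png",cv2.resize(im,None,fx=8,fy=8,interpolation=cv2.INTER_CUBIC))
E
python3 - <<'E'
from plant import r
from h import *; from box import *
c=r.camera_model("scene"); s=r.sense(); P=s["ee_pos"]; R=s["tcp_rot"]
cr=lambda X:((proj(c,X)-np.array([255,65]))*8+3.5).round(0).tolist()
for u in (.0425,.0525,.06,.065,.07):
    print(u,[cr([P+R@[u,v,.16-z] for z in (0,.037,.06,.08,.1)]) for v in (-.011,)])
print("far",cr([P+R@[.065,.011,.16-z] for z in (0,.037,.06,.08,.1)]))
print("front -u",cr([P+R@[-.065,-.011,.16-z] for z in (0,.037,.06,.08,.1)]),cr([P+R@[-.0425,-.011,.16-z] for z in (0,.037,.06,.08,.1)]))
for th in (1.34,1.36,1.38):
    print(th,cr([W(-h/np.tan(th)-.002,-.08,h) for h in (.03,.065,.09,.11,.13)]))
E
```

```text
0.0425 [[[165.0, 567.0], [170.0, 469.0], [172.0, 407.0], [175.0, 352.0], [177.0, 296.0]]]
0.0525 [[[138.0, 560.0], [142.0, 463.0], [144.0, 401.0], [147.0, 346.0], [149.0, 290.0]]]
0.06 [[[118.0, 555.0], [121.0, 458.0], [123.0, 396.0], [125.0, 341.0], [127.0, 285.0]]]
0.065 [[[104.0, 551.0], [107.0, 454.0], [109.0, 393.0], [111.0, 338.0], [113.0, 282.0]]]
0.07 [[[90.0, 548.0], [94.0, 451.0], [96.0, 389.0], [97.0, 334.0], [99.0, 279.0]]]
far [[130.0, 522.0], [134.0, 426.0], [137.0, 365.0], [139.0, 311.0], [141.0, 255.0]]
front -u [[468.0, 643.0], [478.0, 544.0], [484.0, 481.0], [489.0, 425.0], [495.0, 368.0]] [[403.0, 627.0], [412.0, 528.0], [417.0, 465.0], [422.0, 410.0], [427.0, 353.0]]
1.34 [[59.0, 499.0], [84.0, 414.0], [103.0, 352.0], [118.0, 301.0], [133.0, 249.0]]
1.36 [[57.0, 499.0], [81.0, 414.0], [98.0, 351.0], [112.0, 299.0], [126.0, 247.0]]
1.38 [[56.0, 499.0], [77.0, 413.0], [92.0, 349.0], [105.0, 298.0], [118.0, 245.0]]
```

>>> {"api": "carry_out", "payload": {
  "moves": [
    {"dp":[-0.005,0,0],"spin":0,"fingers":-1},
    {"dp":[-0.01,0,-0.005],"spin":0,"fingers":-1},
    {"dp":[-0.015,0,-0.012],"spin":0,"fingers":-1},
    {"dp":[-0.015,0,-0.017],"spin":0,"fingers":-1},
    {"dp":[-0.015,0,-0.017],"spin":0,"fingers":-1}
  ]
}}

```text
t: 26.0
ee_pos: [0.5849, -0.1422, 0.3028]
tcp_rot: [[0.994, 0.108, 0.004], [0.108, -0.994, -0.001], [0.004, 0.002, -1.0]]
force: [0.2, -0.5, -0.1]
width: 0.997
```

```bash
python3 - <<'E'
from led import *
from box import *
did([-.015,0,-.017],0); print(B(load()["p"]))
from plant import r
import cv2
s=r.sense();print(s["t"],B(s["ee_pos"]),s["force"],s["moment"])
im=r.get_image("scene")[:,:,::-1]; cv2.imwrite("pics/scene19.png",im)
cv2.imwrite("pics/s19f.png",cv2.resize(im[65:140,255:330],None,fx=8,fy=8,interpolation=cv2.INTER_CUBIC))
from h import *
c=r.camera_model("scene"); P=s["ee_pos"]; R=s["tcp_rot"]
cr=lambda X:((proj(c,X)-np.array([255,65]))*8+3.5).round(0).tolist()
print("stud nominal inner,outer",cr([W(-.0665,-.0845,.0645),W(-.0665,-.1105,.0645)]))
print("finger right side ctr",cr([P+R@[.0475,.011,.145]]))
E
```

```text
cmd [ 0.5838 -0.1411  0.3007] 0.108
[-0.11380018 -0.06803108  0.2067    ]
26.0 [-0.11285191 -0.06925852  0.20881029] [ 0.18345956 -0.49906495 -0.08412918] [0.0192523  0.03929703 0.07635416]
stud nominal inner,outer [[224.0, 443.0], [254.0, 410.0]]
finger right side ctr [[215.0, 448.0]]
```

>>> {"api": "carry_out", "payload": {
  "moves": [
    {"dp":[0,0.003,0],"spin":0,"fingers":-1},
    {"dp":[0,0.003,0],"spin":0,"fingers":-1}
  ]
}}

```text
t: 26.25
ee_pos: [0.5847, -0.1453, 0.3005]
tcp_rot: [[0.994, 0.108, -0.0], [0.108, -0.994, -0.0], [-0.0, 0.0, -1.0]]
force: [0.1, 0.5, -0.5]
width: 0.999
```

>>> {"api": "carry_out", "payload": {
  "moves": [
    {"dp":[0,0.002,0],"spin":0,"fingers":-1},
    {"dp":[0,0.002,0],"spin":0,"fingers":-1}
  ]
}}

```text
t: 26.45
ee_pos: [0.5849, -0.1473, 0.3004]
tcp_rot: [[0.994, 0.108, -0.0], [0.108, -0.994, 0.0], [-0.0, -0.0, -1.0]]
force: [0.1, -0.9, 0.0]
width: 0.999
```

>>> {"api": "carry_out", "payload": {
  "moves": [
    {"dp":[0,0.002,0],"spin":0,"fingers":-1},
    {"dp":[0,0.002,0],"spin":0,"fingers":-1}
  ]
}}

```text
t: 26.65
ee_pos: [0.5849, -0.1485, 0.3003]
tcp_rot: [[0.994, 0.108, -0.001], [0.108, -0.994, 0.002], [-0.001, -0.002, -1.0]]
force: [-0.5, 3.3, 0.2]
width: 1.003
```

>>> {"api": "carry_out", "payload": {
  "moves": [
    {"dp":[0,0.002,0],"spin":0,"fingers":-1},
    {"dp":[0,0.002,0],"spin":0,"fingers":-1}
  ]
}}

```text
t: 26.85
ee_pos: [0.5851, -0.1492, 0.3003]
tcp_rot: [[0.994, 0.109, -0.002], [0.109, -0.994, 0.005], [-0.002, -0.006, -1.0]]
force: [-1.9, 7.8, 2.0]
width: 1.0
```

>>> {"api": "carry_out", "payload": {
  "moves": [
    {"dp":[-0.001,0.001,0],"spin":0,"fingers":-1},
    {"dp":[-0.003,0.001,0],"spin":0,"fingers":-1},
    {"dp":[-0.003,0.001,0],"spin":0,"fingers":-1}
  ]
}}

```text
t: 27.15
ee_pos: [0.5821, -0.1499, 0.3]
tcp_rot: [[0.994, 0.11, -0.002], [0.11, -0.994, 0.007], [-0.001, -0.007, -1.0]]
force: [0.1, 10.7, 0.6]
width: 0.999
```

>>> {"api": "carry_out", "payload": {
  "moves": [
    {"dp":[-0.002,0,0],"spin":0,"fingers":-1},
    {"dp":[-0.004,0,0],"spin":0,"fingers":-1},
    {"dp":[-0.006,0,0],"spin":0,"fingers":-1},
    {"dp":[-0.006,0,0],"spin":0,"fingers":-1}
  ]
}}

```text
t: 27.55
ee_pos: [0.5761, -0.1505, 0.2998]
tcp_rot: [[0.994, 0.11, -0.003], [0.11, -0.994, 0.007], [-0.002, -0.007, -1.0]]
force: [-1.1, 10.4, 0.4]
width: 0.998
```

```bash
python3 - <<'E'
from led import *
from box import *
did([0,.009,0],0);did([-.003,.001,0],0);did([-.006,0,0],0); print(B(load()["p"]))
from plant import r
import cv2
s=r.sense();print(s["t"],B(s["ee_pos"]),s["force"],s["moment"])
im=r.get_image("scene")[:,:,::-1]; cv2.imwrite("pics/scene20.png",im)
cv2.imwrite("pics/s20f.png",cv2.resize(im[65:140,255:330],None,fx=8,fy=8,interpolation=cv2.INTER_CUBIC))
im=r.get_image("wrist")[:,:,::-1]
cv2.imwrite("pics/w20.png",cv2.resize(im,(800,600),interpolation=cv2.INTER_CUBIC))
E
```

```text
cmd [ 0.5848 -0.15    0.3007] 0.108
cmd [ 0.5819 -0.1514  0.3007] 0.108
cmd [ 0.5759 -0.152   0.3007] 0.108
[-0.12280018 -0.07803108  0.2067    ]
27.55 [-0.12248248 -0.07656461  0.20584001] [-1.14154619 10.42460298  0.44961296] [ 1.61222836 -0.01528529  0.48424772]
```

```bash
python3 - <<'E'
import cv2
im=cv2.imread("pics/w20.png")[370:560,390:600]
cv2.imwrite("pics/w20c.png",cv2.resize(im,None,fx=3.6,fy=3.1,interpolation=cv2.INTER_CUBIC))
im=cv2.imread("pics/w14.png")[370:560,390:800]
cv2.imwrite("pics/w14c.png",cv2.resize(im,None,fx=1.9,fy=3.1,interpolation=cv2.INTER_CUBIC))
E
```

>>> {"api": "carry_out", "payload": {
  "moves": [
    {"dp":[0,-0.006,0],"spin":0,"fingers":-1},
    {"dp":[0,-0.012,0],"spin":0,"fingers":-1},
    {"dp":[0.005,-0.012,0],"spin":0,"fingers":-1},
    {"dp":[0.008,-0.012,0],"spin":0,"fingers":-1},
    {"dp":[0.008,-0.012,0],"spin":0,"fingers":-1}
  ]
}}

```text
t: 28.15
ee_pos: [0.5834, -0.1406, 0.3006]
tcp_rot: [[0.994, 0.108, -0.0], [0.108, -0.994, -0.0], [-0.0, 0.0, -1.0]]
force: [-0.8, 0.2, 0.1]
width: 1.003
```

```bash
python3 - <<'E'
from led import *
from box import *
did([.008,-.012,0],0); print(B(load()["p"]))
from plant import r
import cv2
from h import *
s=r.sense();print(s["t"],B(s["ee_pos"]),s["force"])
im=r.get_image("scene")[:,:,::-1]; cv2.imwrite("pics/scene21.png",im)
cv2.imwrite("pics/s21f.png",cv2.resize(im[65:140,255:330],None,fx=8,fy=8,interpolation=cv2.INTER_CUBIC))
c=r.camera_model("scene")
cr=lambda X:((proj(c,X)-np.array([260,90]))*8+3.5).round(0).tolist()
for L in (.07,.08,.09,.1): print(L,cr([W(-.068+L*np.sin(.384),-.116,.057+L*np.cos(.384))]))
print("stay at stud, foot candidates",cr([W(-.068,-.116,.057)]),[ (l,cr([W(-.068-l*np.sin(.384),-.116,.057-l*np.cos(.384))])) for l in (.08,.09,.1,.11)])
E
```

```text
cmd [ 0.5826 -0.1392  0.3007] 0.108
[-0.11480018 -0.06603108  0.2067    ]
28.15 [-0.11417022 -0.06745172  0.2066224 ] [-0.80750945  0.23281456  0.09005425]
0.07 [[161.0, 34.0]]
0.08 [[152.0, 7.0]]
0.09 [[143.0, -21.0]]
0.1 [[134.0, -49.0]]
stay at stud, foot candidates [[223.0, 224.0]] [(0.08, [[289.0, 431.0]]), (0.09, [[298.0, 456.0]]), (0.1, [[306.0, 481.0]]), (0.11, [[314.0, 506.0]])]
```

>>> {"api": "carry_out", "payload": {
  "moves": [
    {"dp":[0.004,0,0],"spin":0,"fingers":-1},
    {"dp":[0.008,0,0],"spin":0,"fingers":-1},
    {"dp":[0.008,0,0],"spin":0,"fingers":-1}
  ]
}}

```text
t: 28.5
ee_pos: [0.5912, -0.1396, 0.3003]
tcp_rot: [[0.994, 0.107, -0.001], [0.107, -0.994, -0.0], [-0.001, 0.0, -1.0]]
force: [-2.7, -1.2, -1.4]
width: 1.003
```

>>> {"api": "carry_out", "payload": {
  "moves": [
    {"dp":[0.002,0,0],"spin":0,"fingers":-1},
    {"dp":[0.002,0,0],"spin":0,"fingers":-1}
  ]
}}

```text
t: 28.7
ee_pos: [0.5925, -0.1394, 0.3001]
tcp_rot: [[0.994, 0.107, -0.003], [0.107, -0.994, 0.0], [-0.003, -0.001, -1.0]]
force: [-7.1, -1.5, 0.2]
width: 0.999
```

>>> {"api": "carry_out", "payload": {
  "moves": [
    {"dp":[-0.005,0,0],"spin":0,"fingers":-1},
    {"dp":[-0.009,0.003,0],"spin":0,"fingers":-1},
    {"dp":[-0.009,0.008,0],"spin":0,"fingers":-1},
    {"dp":[-0.009,0.0115,0],"spin":0,"fingers":-1},
    {"dp":[-0.009,0.0115,0],"spin":0,"fingers":-1}
  ]
}}

```text
t: 29.2
ee_pos: [0.5853, -0.1496, 0.3009]
tcp_rot: [[0.994, 0.109, -0.002], [0.109, -0.994, 0.007], [-0.002, -0.008, -1.0]]
force: [-2.6, 10.1, 4.9]
width: 1.003
```

```bash
python3 - <<'E'
from led import *
from box import *
did([.01,0,0],0);did([-.009,.0115,0],0); print(B(load()["p"]))
from plant import r
import cv2
from h import *
s=r.sense();print(s["t"],B(s["ee_pos"]),s["force"])
im=r.get_image("scene")[:,:,::-1]; cv2.imwrite("pics/scene22.png",im)
cv2.imwrite("pics/s22f.png",cv2.resize(im[65:140,255:330],None,fx=8,fy=8,interpolation=cv2.INTER_CUBIC))
E
```

```text
cmd [ 0.5925 -0.1381  0.3007] 0.108
cmd [ 0.5848 -0.1505  0.3007] 0.108
[-0.11380018 -0.07753108  0.2067    ]
29.2 [-0.11326701 -0.07664701  0.20689006] [-2.5509006  10.1120201   4.90068987]
```

>>> {"api": "carry_out", "payload": {
  "moves": [
    {"dp":[0,0,-0.002],"spin":0,"fingers":-1},
    {"dp":[-0.0015,0,-0.003],"spin":0,"fingers":-1},
    {"dp":[-0.003,0,-0.004],"spin":0,"fingers":-1},
    {"dp":[-0.003,0,-0.004],"spin":0,"fingers":-1}
  ]
}}

```text
t: 29.65
ee_pos: [0.5817, -0.1498, 0.3031]
tcp_rot: [[0.994, 0.11, -0.005], [0.11, -0.994, 0.007], [-0.004, -0.007, -1.0]]
force: [-0.5, 7.6, -1.7]
width: 0.996
```

```bash
python3 - <<'E'
from led import *
from box import *
did([-.003,0,-.004],0); print(B(load()["p"]))
from plant import r
import cv2
from h import *
s=r.sense();F=s["force"];print(s["t"],B(s["ee_pos"]),"F box",.994*F[0]+.108*F[1],.994*F[1]-.108*F[0],F[2])
im=r.get_image("scene")[:,:,::-1]; cv2.imwrite("pics/scene23.png",im)
cv2.imwrite("pics/s23f.png",cv2.resize(im[65:140,255:330],None,fx=8,fy=8,interpolation=cv2.INTER_CUBIC))
E
```

```text
cmd [ 0.5818 -0.1509  0.3047] 0.108
[-0.11680018 -0.07753108  0.2107    ]
29.65 [-0.11680508 -0.07646436  0.20909875] F box 0.28666051183386854 7.66207503292552 -1.7322378841909312
```

>>> {"api": "carry_out", "payload": {
  "moves": [
    {"dp":[-0.002,0.001,-0.0008],"spin":0,"fingers":-1},
    {"dp":[-0.004,0.001,-0.0017],"spin":0,"fingers":-1},
    {"dp":[-0.006,0.001,-0.0025],"spin":0,"fingers":-1},
    {"dp":[-0.006,0.001,-0.0025],"spin":0,"fingers":-1}
  ]
}}

```text
t: 30.1
ee_pos: [0.5759, -0.1509, 0.3055]
tcp_rot: [[0.994, 0.11, -0.005], [0.11, -0.994, 0.008], [-0.004, -0.009, -1.0]]
force: [-1.0, 9.5, -2.5]
width: 0.999
```

```bash
python3 - <<'E'
from led import *
from box import *
did([-.006,.001,-.0025],0); print(B(load()["p"]))
from plant import r
import cv2
from h import *
s=r.sense();F=s["force"];print(s["t"],B(s["ee_pos"]),"F box",.994*F[0]+.108*F[1],.994*F[1]-.108*F[0],F[2])
im=r.get_image("scene")[:,:,::-1]; cv2.imwrite("pics/scene24.png",im)
cv2.imwrite("pics/s24f.png",cv2.resize(im[65:140,255:330],None,fx=8,fy=8,interpolation=cv2.INTER_CUBIC))
im=r.get_image("wrist")[:,:,::-1]
im=cv2.resize(im,(800,600),interpolation=cv2.INTER_CUBIC)[370:560,390:600]
cv2.imwrite("pics/w24c.png",cv2.resize(im,None,fx=3.6,fy=3.1,interpolation=cv2.INTER_CUBIC))
E
```

```text
cmd [ 0.576  -0.1525  0.3072] 0.108
[-0.12280018 -0.07853108  0.2132    ]
30.1 [-0.12273527 -0.07688475  0.21147509] F box 0.04690149193864157 9.500446252538541 -2.534611502124875
```

>>> {"api": "carry_out", "payload": {
  "moves": [
    {"dp":[-0.002,0.0005,-0.0009],"spin":0,"fingers":-1},
    {"dp":[-0.004,0.0005,-0.0018],"spin":0,"fingers":-1},
    {"dp":[-0.006,0.0005,-0.0027],"spin":0,"fingers":-1},
    {"dp":[-0.008,0.0005,-0.0035],"spin":0,"fingers":-1},
    {"dp":[-0.008,0.0005,-0.0035],"spin":0,"fingers":-1}
  ]
}}

```text
t: 30.7
ee_pos: [0.5676, -0.1521, 0.308]
tcp_rot: [[0.994, 0.11, -0.007], [0.11, -0.994, 0.01], [-0.006, -0.01, -1.0]]
force: [-0.8, 10.4, -5.0]
width: 1.0
```

```bash
cat > look.py <<'E'
import sys
from led import *
from box import *
from plant import r
import cv2
from h import *
n=sys.argv[1]
print("cmd",B(load()["p"]))
s=r.sense();F=s["force"];print(s["t"],B(s["ee_pos"]),"F box",.994*F[0]+.108*F[1],.994*F[1]-.108*F[0],F[2],"w",s["width"])
im=r.get_image("scene")[:,:,::-1]; cv2.imwrite(f"pics/scene{n}.png",im)
cv2.imwrite(f"pics/s{n}f.png",cv2.resize(im[65:140,255:330],None,fx=8,fy=8,interpolation=cv2.INTER_CUBIC))
if len(sys.argv)>2:
    im=r.get_image("wrist")[:,:,::-1]
    im=cv2.resize(im,(800,600),interpolation=cv2.INTER_CUBIC); cv2.imwrite(f"pics/w{n}.png",im); im=im[370:560,390:600]
    cv2.imwrite(f"pics/w{n}c.png",cv2.resize(im,None,fx=3.6,fy=3.1,interpolation=cv2.INTER_CUBIC))
E
python3 -c "
from led import *
did([-.008,.0005,-.0035],0)"
python3 look.py 25 w
```

```text
cmd [ 0.5681 -0.1539  0.3107] 0.108
cmd [-0.13080018 -0.07903108  0.2167    ]
30.7 [-0.13111335 -0.0771893   0.21399875] F box 0.2905855385279259 10.446768741370382 -5.013339254986344 w 1.0003963123230248
```

>>> {"api": "carry_out", "payload": {
  "moves": [
    {"dp":[-0.003,0,0.0005],"spin":0,"fingers":-1},
    {"dp":[-0.006,0,0.001],"spin":0,"fingers":-1},
    {"dp":[-0.009,0,0.001],"spin":0,"fingers":-1},
    {"dp":[-0.012,0,0.001],"spin":0,"fingers":-1},
    {"dp":[-0.012,0,0.001],"spin":0,"fingers":-1}
  ]
}}

```text
t: 31.3
ee_pos: [0.556, -0.1534, 0.3079]
tcp_rot: [[0.994, 0.11, -0.005], [0.11, -0.994, 0.009], [-0.004, -0.01, -1.0]]
force: [-1.1, 10.8, -2.1]
width: 1.002
```

```bash
python3 -c "
from led import *
did([-.012,0,.001],0)"
python3 look.py 26 w
```

```text
cmd [ 0.5562 -0.1552  0.3097] 0.108
cmd [-0.14280018 -0.07903108  0.2157    ]
31.3 [-0.14280272 -0.07723274  0.2139306 ] F box 0.0991710991539545 10.872290485295956 -2.064694801359499 w 1.001807026665278
```

>>> {"api": "carry_out", "payload": {
  "moves": [
    {"dp":[-0.003,0,0.0005],"spin":0,"fingers":-1},
    {"dp":[-0.006,0,0.001],"spin":0,"fingers":-1},
    {"dp":[-0.009,0,0.002],"spin":0,"fingers":-1},
    {"dp":[-0.012,0,0.003],"spin":0,"fingers":-1},
    {"dp":[-0.012,0,0.003],"spin":0,"fingers":-1}
  ]
}}

```text
t: 31.9
ee_pos: [0.544, -0.1547, 0.3051]
tcp_rot: [[0.994, 0.11, -0.005], [0.11, -0.994, 0.009], [-0.004, -0.01, -1.0]]
force: [-1.3, 11.7, -0.8]
width: 1.0
```

```bash
python3 -c "
from led import *
did([-.012,0,.003],0)"
python3 look.py 27 w
```

```text
cmd [ 0.5442 -0.1565  0.3067] 0.108
cmd [-0.15480018 -0.07903108  0.2127    ]
31.9 [-0.15478476 -0.07728205  0.21111835] F box -0.05439295639754782 11.812570917804981 -0.8225301503029091 w 0.999940051021967
```

>>> {"api": "carry_out", "payload": {
  "moves": [
    {"dp":[0,-0.01,0],"spin":0,"fingers":-1},
    {"dp":[-0.01,-0.02,0],"spin":0,"fingers":-1},
    {"dp":[-0.04,-0.03,-0.005],"spin":0,"fingers":-1},
    {"dp":[-0.06,-0.04,-0.03],"spin":0,"fingers":-0.6},
    {"dp":[-0.07,-0.05,-0.07],"spin":0,"fingers":-0.2}
  ]
}}

```text
t: 32.5
ee_pos: [0.4679, -0.1148, 0.3747]
tcp_rot: [[0.994, 0.107, -0.005], [0.107, -0.994, 0.002], [-0.005, -0.003, -1.0]]
force: [-0.3, -0.4, -0.2]
width: 0.695
```

```bash
python3 - <<'E'
from led import *
from box import *
did([-.07,-.05,-.07],0)
from plant import r
import cv2
from h import *
s=r.sense();F=s["force"];print(s["t"],s["ee_pos"],B(s["ee_pos"]),F,s["width"])
im=r.get_image("scene")[:,:,::-1]; cv2.imwrite("pics/scene28.png",im)
cv2.imwrite("pics/s28.png",cv2.resize(im[40:240,190:350],None,fx=3,fy=3,interpolation=cv2.INTER_CUBIC))
im=r.get_image("top")[:,:,::-1]; cv2.imwrite("pics/top28.png",im)
cv2.imwrite("pics/t28c.png",cv2.resize(im[110:260,215:385],None,fx=4,fy=4,interpolation=cv2.INTER_CUBIC))
E
```

```text
cmd [ 0.4692 -0.1143  0.3767] 0.108
32.5 [ 0.46786834 -0.11480512  0.37467357] [-0.22621788 -0.0293923   0.28067357] [-0.2797627  -0.44359302 -0.19087489] 0.6946684198318764
```

```bash
python3 - <<'E'
from plant import r
from h import *; from box import *; from arc import *; from led import *
t=r.camera_model("top"); s=r.camera_model("scene")
ft=lambda p:((p[0]+.5)/4+215-.5,(p[1]+.5)/4+110-.5)
fs=lambda p:((p[0]+.5)/3+190-.5,(p[1]+.5)/3+40-.5)
X,e=tri(t,ft((369,207)),s,fs((288,127))); print(X,e,B(X))
X0,_=tri(t,ft((368,163)),s,fs((265,115))); print(B(X0))
u=np.array([np.cos(.108),np.sin(.108)])
base=np.array([.4461,-.0878,.256])
for th in (1.10,1.12,1.14,1.16,1.244):
    d=P(th); T=base+np.array([u[0]*d[0],u[1]*d[0],-d[1]]); print(th,T.round(4), "B",B(T).round(4))
E
```

```text
[ 0.58931814 -0.07304589  0.30863364] 0.00034552808546759297 [-0.10097446 -0.00096748  0.21463364]
[-0.08120624 -0.00176452  0.22014009]
1.1 [ 0.5817 -0.0731  0.4715] B [-1.085e-01 -2.000e-04  3.775e-01]
1.12 [ 0.5861 -0.0726  0.4736] B [-1.041e-01 -2.000e-04  3.796e-01]
1.14 [ 0.5905 -0.0721  0.4756] B [-9.970e-02 -2.000e-04  3.816e-01]
1.16 [ 0.595  -0.0717  0.4776] B [-9.520e-02 -2.000e-04  3.836e-01]
1.244 [ 0.6141 -0.0696  0.4847] B [-7.600e-02 -2.000e-04  3.907e-01]
```

```bash
python3 - <<'E'
from led import *
plan([.49,-.09,.53],1.679)
L=load(); 
E
```

```text
dp [ 0.0233 -0.0219 -0.1533] spin -1.0473
```

>>> {"api": "carry_out", "payload": {
  "moves": [
    {"dp":[0,0,-0.03],"spin":-0.1,"fingers":-0.2},
    {"dp":[0,0,-0.07],"spin":-0.2,"fingers":-0.2},
    {"dp":[0.01,-0.01,-0.11],"spin":-0.3,"fingers":-0.2},
    {"dp":[0.02,-0.022,-0.14],"spin":-0.4,"fingers":-0.2},
    {"dp":[0.023,-0.022,-0.153],"spin":-0.5,"fingers":-0.2}
  ]
}}

```text
t: 33.1
ee_pos: [0.4909, -0.0902, 0.5343]
tcp_rot: [[0.649, 0.761, 0.008], [0.761, -0.649, -0.003], [0.003, 0.008, -1.0]]
force: [0.4, 0.8, 0.3]
width: 0.602
```

```bash
python3 - <<'E'
from led import *
did([.023,-.022,-.153],-.5)
plan([.5,-.082,.53],1.679)
E
```

```text
cmd [ 0.4897 -0.0899  0.5297] 0.858
dp [ 0.0127  0.0026 -0.0003] spin -0.5473
```

>>> {"api": "carry_out", "payload": {
  "moves": [
    {"dp":[0.005,0,0],"spin":-0.1,"fingers":-0.2},
    {"dp":[0.0127,0.0026,0],"spin":-0.2,"fingers":-0.2},
    {"dp":[0.0127,0.0026,0],"spin":-0.3,"fingers":-0.2},
    {"dp":[0.0127,0.0026,0],"spin":-0.4,"fingers":-0.2},
    {"dp":[0.0127,0.0026,0],"spin":-0.5,"fingers":-0.2}
  ]
}}

```text
t: 33.6
ee_pos: [0.5009, -0.0833, 0.5296]
tcp_rot: [[-0.043, 0.999, 0.001], [0.999, 0.043, -0.001], [-0.001, 0.001, -1.0]]
force: [-0.1, 0.8, 0.3]
width: 0.598
```

```bash
python3 - <<'E'
from led import *
did([.0127,.0026,0],-.5)
plan([.5945,-.0717,.53],1.679);plan([.5945,-.0717,.4774],1.679)
E
```

```text
cmd [ 0.5    -0.082   0.5297] 1.608
dp [ 0.0068  0.0948 -0.0003] spin -0.0473
dp [0.0068 0.0948 0.0523] spin -0.0473
```

>>> {"api": "carry_out", "payload": {
  "moves": [
    {"dp":[0.003,0.045,0],"spin":-0.024,"fingers":-0.2},
    {"dp":[0.0068,0.09,0],"spin":-0.0473,"fingers":-0.2},
    {"dp":[0.0068,0.0948,0],"spin":-0.0473,"fingers":-0.2}
  ]
}}

```text
t: 33.9
ee_pos: [0.5985, -0.0728, 0.5269]
tcp_rot: [[-0.109, 0.994, -0.001], [0.994, 0.109, 0.001], [0.001, -0.001, -1.0]]
force: [0.1, -0.2, -0.3]
width: 0.601
```

```bash
python3 -c "
import led; led.did([0.0068,0.0948,0],-0.0473)"; python3 look.py 40 w; ls pics | tail -5
```

```text
cmd [ 0.5945 -0.0717  0.5297] 1.6789
cmd [-9.56919363e-02 -1.99582051e-04  4.35700000e-01]
33.9 [-0.09178652 -0.0017488   0.43291887] F box 0.09686749084104372 -0.18550582504772137 -0.29665857030255505 w 0.6006008370789021
w9.png
wrist10.png
wrist11.png
wrist11b.png
wrist5.png
```

View pics/w40.png

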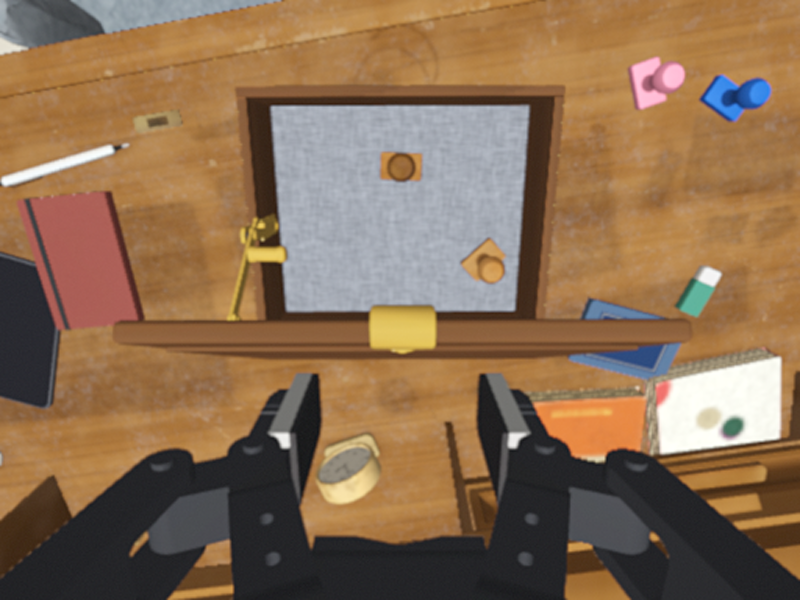

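View pics/s40f.png

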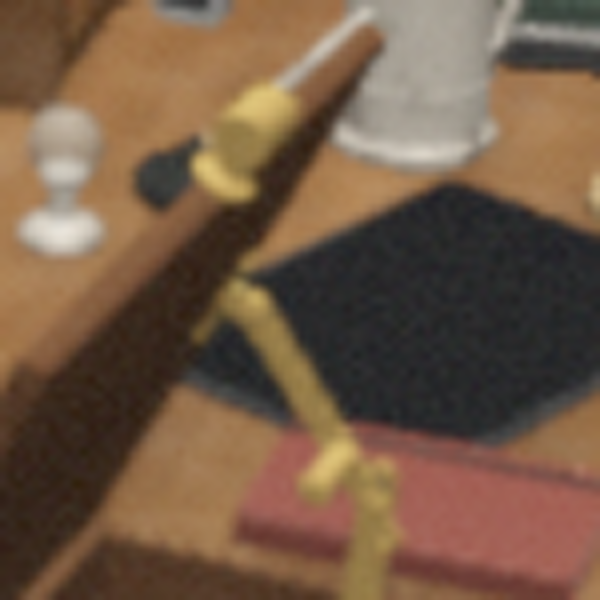

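The wrist view shows the knob centred at x≈402 px between the pads (300–498 px). Both stamps are upright and the knee is folded. I'll descend now.

>>> {"api": "carry_out", "payload": {
  "moves": [
    {"dp":[0,0,0.02],"spin":0,"fingers":-0.2},
    {"dp":[0,0,0.04],"spin":0,"fingers":-0.2},
    {"dp":[0,0,0.0523],"spin":0,"fingers":-0.2},
    {"dp":[0,0,0.0523],"spin":0,"fingers":-0.2}
  ]
}}

```text
t: 34.4
ee_pos: [0.5941, -0.0728, 0.4754]
tcp_rot: [[-0.107, 0.994, -0.003], [0.994, 0.107, 0.001], [0.001, -0.003, -1.0]]
force: [0.1, -0.4, -0.7]
width: 0.606
```

```bash
python3 -c "
import led; led.did([0,0,0.0523],0)"; python3 look.py 41 w
```

```text
cmd [ 0.5945 -0.0717  0.4774] 1.6789
cmd [-9.56919363e-02 -1.99582051e-04  3.83400000e-01]
34.4 [-0.09623826 -0.00125368  0.38144002] F box 0.10957410451935835 -0.3705580402054731 -0.6712488547824624 w 0.605907239866253
```

View pics/w41.png

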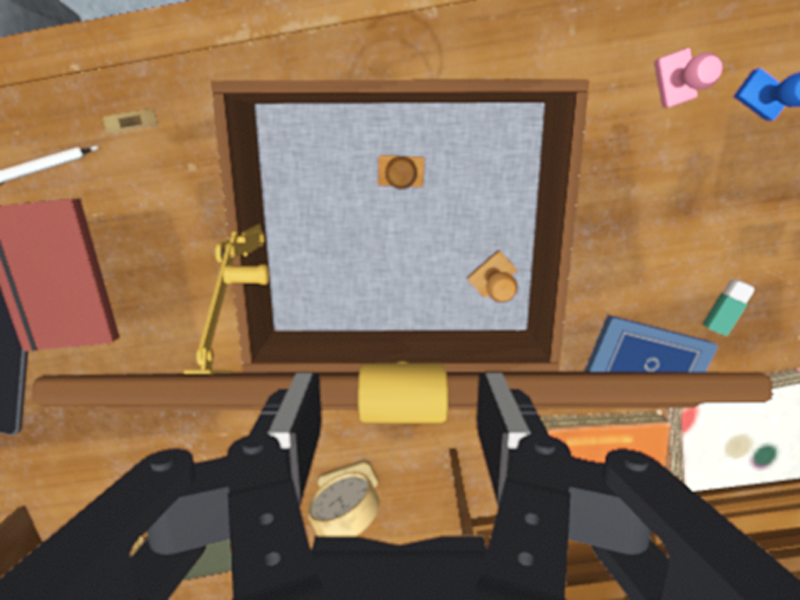

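View pics/s41f.png

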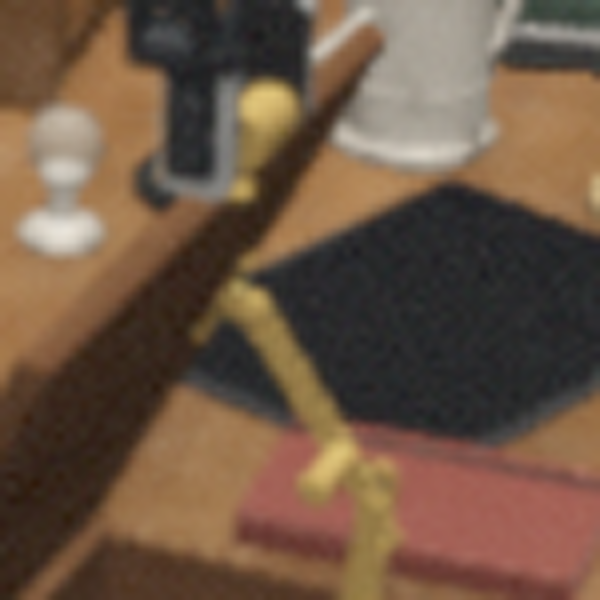

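```bash
python3 - <<'E'
from plant import r
import numpy as np
from h import *
s=r.sense();c=r.camera_model("wrist");sc=r.camera_model("scene")
R=np.array(s["tcp_rot"]);p=np.array(s["ee_pos"])
for z in (.31,.32,.33):
    X=onz(c,(257.9,251.5),z); print(z,X, R.T@(X-p))
for d in (-.011,0,.011):
    for zz in(.155,.173): print(d,zz,proj(c,p+R@np.array([0.02,d,zz]))*1.5625, proj(sc,p+R@np.array([0.0,d,zz])))
E
```

```text
0.31 [ 0.5912912 -0.0723889  0.31     ] [ 0.00089396 -0.00342631  0.16825572]
0.32 [ 0.58594735 -0.07306546  0.32      ] [ 0.00079067 -0.00880231  0.1582506 ]
0.33 [ 0.5806035  -0.07374203  0.33      ] [ 0.00068739 -0.01417831  0.14824548]
-0.011 0.155 [[469.37330374 391.52546181]] [[288.38109876  76.59925098]]
-0.011 0.173 [[461.52530772 365.08613542]] [[287.92037435  83.75121126]]
0 0.155 [[467.71029319 424.7643478 ]] [[284.00079346  75.67016112]]
0 0.173 [[460.21362948 395.29071594]] [[283.58062756  82.80672388]]
0.011 0.155 [[466.11682634 456.44762199]] [[279.64885602  74.74877741]]
0.011 0.173 [[458.95050111 424.23923609]] [[279.2687114  81.8698457]]
```

```bash
cat look.py | head -30; python3 - <<'E'
from plant import r
import numpy as np
from h import *
from box import *
s=r.sense();c=r.camera_model("wrist");sc=r.camera_model("scene")
R=np.array(s["tcp_rot"]);p=np.array(s["ee_pos"])
for z in np.arange(.31,.325,.0025):
    X=onz(c,(257.9,251.5),z); b=B(X);b=np.ravel(b); print(round(z,4),b.round(4),np.hypot(b[0],b[2]).round(4),(R.T@(X-p)).round(4),proj(sc,X).round(1))
E
```

```text
import sys
from led import *
from box import *
from plant import r
import cv2
from h import *
n=sys.argv[1]
print("cmd",B(load()["p"]))
s=r.sense();F=s["force"];print(s["t"],B(s["ee_pos"]),"F box",.994*F[0]+.108*F[1],.994*F[1]-.108*F[0],F[2],"w",s["width"])
im=r.get_image("scene")[:,:,::-1]; cv2.imwrite(f"pics/scene{n}.png",im)
cv2.imwrite(f"pics/s{n}f.png",cv2.resize(im[65:140,255:330],None,fx=8,fy=8,interpolation=cv2.INTER_CUBIC))
if len(sys.argv)>2:
    im=r.get_image("wrist")[:,:,::-1]
    im=cv2.resize(im,(800,600),interpolation=cv2.INTER_CUBIC); cv2.imwrite(f"pics/w{n}.png",im); im=im[370:560,390:600]
    cv2.imwrite(f"pics/w{n}c.png",cv2.resize(im,None,fx=3.6,fy=3.1,interpolation=cv2.INTER_CUBIC))
0.31 [-0.0989 -0.0005  0.216 ] 0.2376 [ 0.0009 -0.0034  0.1683] [[284.9  81.4]]
0.3125 [-0.1003 -0.0006  0.2185] 0.2404 [ 0.0009 -0.0048  0.1658] [[285.5  80.5]]
0.315 [-0.1016 -0.0006  0.221 ] 0.2433 [ 0.0008 -0.0061  0.1633] [[286.1  79.6]]
0.3175 [-0.103  -0.0006  0.2235] 0.2461 [ 0.0008 -0.0075  0.1608] [[286.7  78.7]]
0.32 [-0.1043 -0.0006  0.226 ] 0.2489 [ 0.0008 -0.0088  0.1583] [[287.3  77.8]]
0.3225 [-0.1057 -0.0006  0.2285] 0.2518 [ 0.0008 -0.0101  0.1557] [[287.9  76.9]]
0.325 [-0.107  -0.0007  0.231 ] 0.2546 [ 0.0007 -0.0115  0.1532] [[288.5  76.1]]
```

>>> {"api": "carry_out", "payload": {
  "moves": [
    {"dp":[0.001,-0.006,0.003],"spin":0,"fingers":-0.2},
    {"dp":[0.001,-0.006,0.003],"spin":0,"fingers":1},
    {"dp":[0.001,-0.006,0.003],"spin":0,"fingers":1},
    {"dp":[0.001,-0.006,0.003],"spin":0,"fingers":1},
    {"dp":[0.001,-0.006,0.003],"spin":0,"fingers":1}
  ],
  "force": 25
}}

```text
t: 35.0
ee_pos: [0.5888, -0.0723, 0.4752]
tcp_rot: [[-0.108, 0.994, -0.0], [0.994, 0.108, 0.0], [0.0, -0.0, -1.0]]
force: [-2.5, 0.7, 2.5]
width: 0.299
```

```bash
python3 -c "
import led; led.did([0.001,-0.006,0.003],0)"; python3 look.py 42 w;cat arc.py
```

```text
cmd [ 0.5884 -0.0714  0.4744] 1.6789
cmd [-0.10169209  0.0007995   0.3804    ]
35.0 [-1.01414944e-01 -1.33176390e-04  3.81247994e-01] F box -2.43624370679209 1.0108454047082893 2.4975218616420047 w 0.2985007826086961
import numpy as np
R=.244;f=.01434
def P(th): return np.array([R*(np.cos(f)-np.cos(th+f)),-R*(np.sin(th+f)-np.sin(f))])
def rows(ths,t0):
    b=P(t0); return [(round(th,3),(P(th)-b).round(4).tolist()) for th in ths]
```

View pics/w42.png

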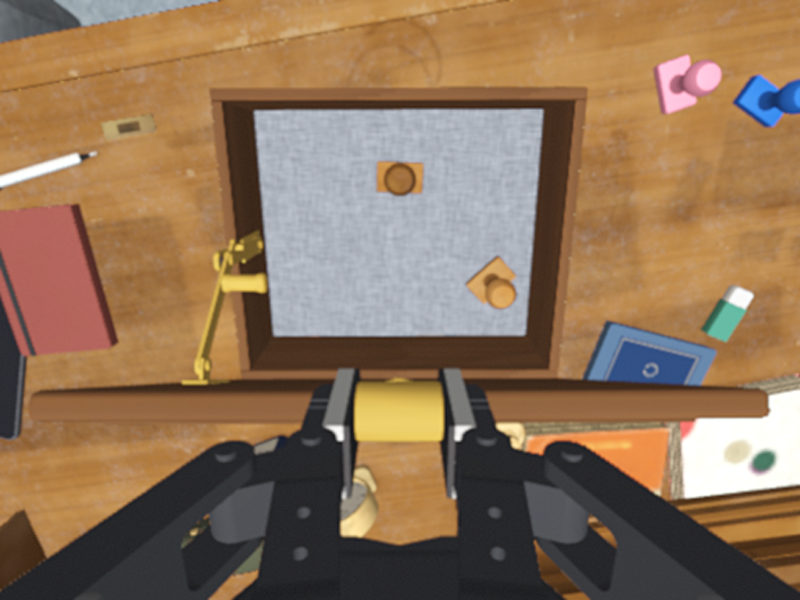

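View pics/s42f.png

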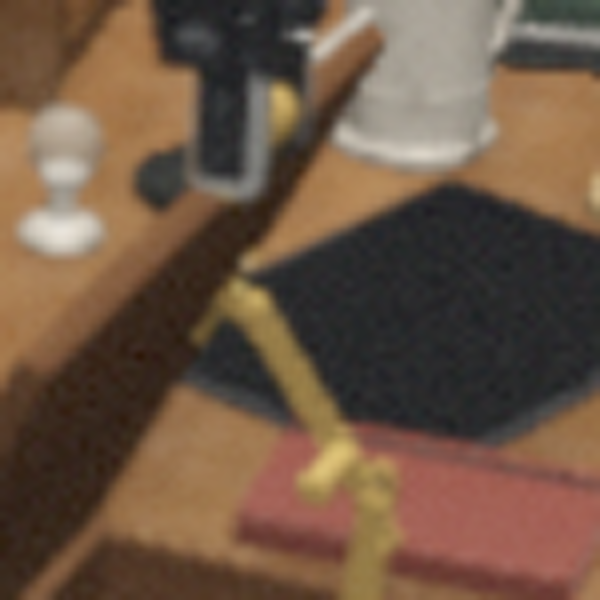

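```bash
python3 -c "
from arc import *
for a,b in ((1.127,[1.107,1.077,1.047,1.017,.987]),(.987,[.937,.887,.837,.787,.737]),(.737,[.677,.617,.557,.497,.447]),(.447,[.397,.347,.297,.247,.207]),(.207,[.167,.13,.1,.07,.045]),(.045,[.03,.018,.008,0,0])): print(a,rows(b,a))
from box import B
print(B((0.4461,-0.0878,0.256)))"
```

```text
1.127 [(1.107, [-0.0044, 0.0021]), (1.077, [-0.011, 0.0054]), (1.047, [-0.0174, 0.0088]), (1.017, [-0.0237, 0.0125]), (0.987, [-0.03, 0.0163])]
0.987 [(0.937, [-0.0101, 0.0068]), (0.887, [-0.0199, 0.0142]), (0.837, [-0.0292, 0.022]), (0.787, [-0.0382, 0.0302]), (0.737, [-0.0468, 0.0389])]
0.737 [(0.677, [-0.0097, 0.011]), (0.617, [-0.0187, 0.0225]), (0.557, [-0.0269, 0.0346]), (0.497, [-0.0345, 0.0472]), (0.447, [-0.0402, 0.0579])]
0.447 [(0.397, [-0.0052, 0.0111]), (0.347, [-0.0098, 0.0224]), (0.297, [-0.0138, 0.0339]), (0.247, [-0.0172, 0.0456]), (0.207, [-0.0196, 0.055])]
0.207 [(0.167, [-0.002, 0.0096]), (0.13, [-0.0034, 0.0185]), (0.1, [-0.0044, 0.0257]), (0.07, [-0.0051, 0.033]), (0.045, [-0.0055, 0.0391])]
0.045 [(0.03, [-0.0002, 0.0037]), (0.018, [-0.0003, 0.0066]), (0.008, [-0.0004, 0.009]), (0, [-0.0004, 0.011]), (0, [-0.0004, 0.011])]
[-2.44948506e-01 -1.98113034e-04  1.62000000e-01]
```

>>> {"api": "carry_out", "payload": {
  "moves": [
    {"dp":[0,-0.0044,0.0021],"spin":0,"fingers":1},
    {"dp":[0,-0.0109,0.0054],"spin":0,"fingers":1},
    {"dp":[0,-0.0174,0.0088],"spin":0,"fingers":1}
  ]
}}

```text
t: 35.4
ee_pos: [0.5717, -0.0741, 0.4669]
tcp_rot: [[-0.108, 0.994, 0.004], [0.994, 0.108, 0.0], [-0.0, 0.004, -1.0]]
force: [-1.1, 0.8, 4.1]
width: 0.298
```

>>> {"api": "carry_out", "payload": {
  "moves": [
    {"dp":[0,-0.0063,0.0037],"spin":0,"fingers":1},
    {"dp":[0,-0.0126,0.0075],"spin":0,"fingers":1},
    {"dp":[0,-0.0126,0.0075],"spin":0,"fingers":1}
  ]
}}

```text
t: 35.7
ee_pos: [0.5584, -0.0756, 0.4584]
tcp_rot: [[-0.108, 0.994, -0.0], [0.994, 0.108, -0.0], [-0.0, -0.001, -1.0]]
force: [-3.8, -0.1, 4.6]
width: 0.295
```

```bash
python3 -c "
import led; led.did([0,-0.030,0.0163],0)"; python3 look.py 43 w
```

```text
cmd [ 0.5586 -0.0746  0.4581] 1.6789
cmd [-0.13169209  0.00079489  0.3641    ]
35.7 [-1.31975819e-01 -1.91363631e-04  3.64389819e-01] F box -3.8001738696340372 0.356697423090829 4.616279713603151 w 0.2949889072554196
```

View pics/s43f.png

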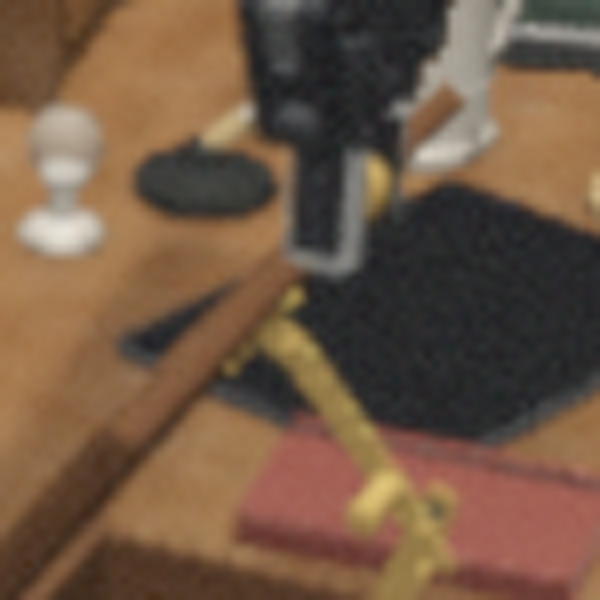

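Forces are small and the knee keeps folding, so I'll keep lowering.

>>> {"api": "carry_out", "payload": {
  "moves": [
    {"dp":[0,-0.0105,0.0065],"spin":0,"fingers":1},
    {"dp":[0,-0.0203,0.0139],"spin":0,"fingers":1},
    {"dp":[0,-0.0296,0.0217],"spin":0,"fingers":1},
    {"dp":[0,-0.0386,0.03],"spin":0,"fingers":1},
    {"dp":[0,-0.0472,0.0387],"spin":0,"fingers":1}
  ]
}}

```text
t: 36.3
ee_pos: [0.5115, -0.0808, 0.4187]
tcp_rot: [[-0.108, 0.994, -0.0], [0.994, 0.108, -0.0], [-0.0, -0.0, -1.0]]
force: [-2.9, -0.3, 4.0]
width: 0.298
```

>>> {"api": "carry_out", "payload": {
  "moves": [
    {"dp":[0,-0.0097,0.011],"spin":0,"fingers":1},
    {"dp":[0,-0.0187,0.0225],"spin":0,"fingers":1},
    {"dp":[0,-0.0269,0.0346],"spin":0,"fingers":1}
  ]
}}

```text
t: 36.6
ee_pos: [0.4845, -0.0838, 0.3833]
tcp_rot: [[-0.108, 0.994, -0.001], [0.994, 0.108, -0.001], [-0.0, -0.001, -1.0]]
force: [-2.9, -1.2, 1.6]
width: 0.3
```

```bash
python3 -c "
import led; led.did([0,-0.0741,0.0733],0)"; python3 look.py 44 w
```

```text
cmd [ 0.4849 -0.0826  0.3848] 1.6789
cmd [-0.20579209  0.0007835   0.2908    ]
36.6 [-0.20634479 -0.0003618   0.28928952] F box -3.0087397412469805 -0.8583417462012527 1.6383452802697538 w 0.30013779372375243
```

View pics/scene44.png

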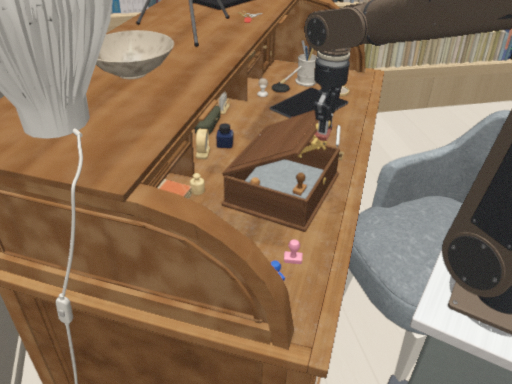

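The scene shows the lid about half down, with the stay folding inside and stamp 1 upright at (300,182). I'll continue.

>>> {"api": "carry_out", "payload": {
  "moves": [
    {"dp":[0,-0.0064,0.0105],"spin":0,"fingers":1},
    {"dp":[0,-0.0133,0.0233],"spin":0,"fingers":1},
    {"dp":[0,-0.0185,0.0344],"spin":0,"fingers":1},
    {"dp":[0,-0.0231,0.0457],"spin":0,"fingers":1},
    {"dp":[0,-0.0271,0.0572],"spin":0,"fingers":1}
  ]
}}

```text
t: 37.2
ee_pos: [0.458, -0.0867, 0.3264]
tcp_rot: [[-0.108, 0.994, 0.0], [0.994, 0.108, -0.001], [-0.001, 0.0, -1.0]]
force: [-0.8, -2.9, 1.0]
width: 0.297
```

>>> {"api": "carry_out", "payload": {
  "moves": [
    {"dp":[0,-0.0034,0.0117],"spin":0,"fingers":1},
    {"dp":[0,-0.0058,0.0211],"spin":0,"fingers":1},
    {"dp":[0,-0.0058,0.0211],"spin":0,"fingers":1}
  ]
}}

```text
t: 37.5
ee_pos: [0.4522, -0.0873, 0.3044]
tcp_rot: [[-0.108, 0.994, -0.001], [0.994, 0.108, -0.001], [-0.001, -0.001, -1.0]]
force: [-1.2, -4.2, -2.9]
width: 0.293
```

```bash
python3 -c "
import led; led.did([0,-0.0329,0.0783],0)"; python3 look.py 45 w
```

```text
cmd [ 0.4522 -0.0862  0.3065] 1.6789
cmd [-0.23869209  0.00077844  0.2125    ]
37.5 [-0.23878648 -0.00041142  0.21043839] F box -1.5943752790759484 -4.011278563634818 -2.865621908567324 w 0.2925563190818625
```

View pics/scene45.png

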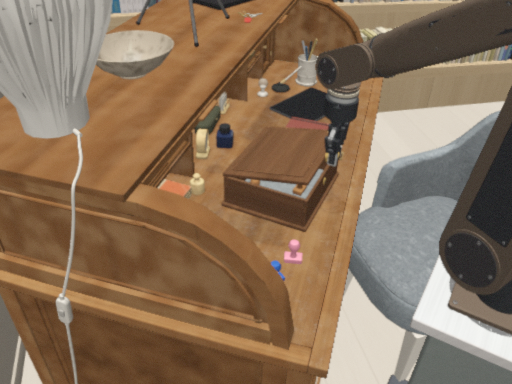

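>>> {"api": "carry_out", "payload": {
  "moves": [
    {"dp":[-0.001,-0.002,0.0096],"spin":0,"fingers":1},
    {"dp":[-0.001,-0.0034,0.0185],"spin":0,"fingers":1},
    {"dp":[-0.001,-0.0044,0.0257],"spin":0,"fingers":1},
    {"dp":[-0.001,-0.0051,0.033],"spin":0,"fingers":1},
    {"dp":[-0.001,-0.0055,0.0391],"spin":0,"fingers":1}
  ]
}}

```text
t: 38.1
ee_pos: [0.4471, -0.0883, 0.2663]
tcp_rot: [[-0.108, 0.994, -0.001], [0.994, 0.108, 0.001], [0.002, -0.001, -1.0]]
force: [-4.3, 1.6, 1.0]
width: 0.297
```

>>> {"api": "carry_out", "payload": {
  "moves": [
    {"dp":[0,-0.0002,0.003],"spin":0,"fingers":1},
    {"dp":[0,-0.0003,0.006],"spin":0,"fingers":1},
    {"dp":[0,-0.0004,0.0085],"spin":0,"fingers":1},
    {"dp":[0,-0.0004,0.0105],"spin":0,"fingers":1},
    {"dp":[0,-0.0004,0.0105],"spin":0,"fingers":1}
  ]
}}

```text
t: 38.6
ee_pos: [0.4467, -0.0884, 0.2562]
tcp_rot: [[-0.108, 0.994, -0.001], [0.994, 0.108, 0.001], [0.001, -0.001, -1.0]]
force: [-2.2, 3.9, -3.5]
width: 0.306
```

```bash
python3 -c "
import led; led.did([-0.001,-0.0059,0.0496],0)"; python3 look.py 46 w
```

```text
cmd [ 0.4465 -0.0878  0.2569] 1.6789
cmd [-2.44591935e-01 -2.22463991e-04  1.62900000e-01]
38.6 [-0.24446059 -0.00086262  0.16224857] F box -1.734086151656639 4.143319789771237 -3.4576312346300613 w 0.3064832082044602
```

View pics/scene46.png

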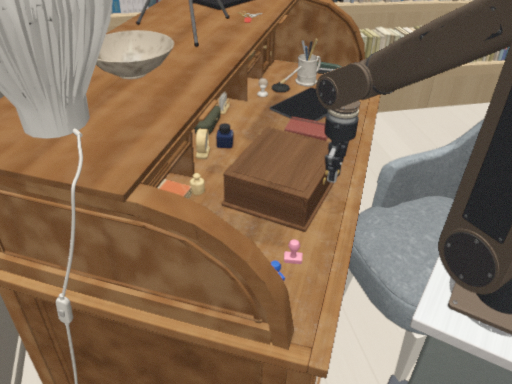

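>>> {"api": "carry_out", "payload": {
  "moves": [
    {"dp":[-0.0003,0,0.002],"spin":0,"fingers":1},
    {"dp":[-0.0003,0,0.004],"spin":0,"fingers":1},
    {"dp":[-0.0003,0,0.004],"spin":0,"fingers":1}
  ]
}}

```text
t: 39.0
ee_pos: [0.4473, -0.0887, 0.2556]
tcp_rot: [[-0.108, 0.994, -0.004], [0.994, 0.108, 0.003], [0.003, -0.004, -1.0]]
force: [-12.7, 8.4, 17.7]
width: 0.299
```

A firm stop is felt: z went down only 0.6 mm for 4 mm commanded, so the lid is shut. I'll relax and release.

>>> {"api": "carry_out", "payload": {
  "moves": [
    {"dp":[0,0,-0.003],"spin":0,"fingers":1},
    {"dp":[0,0,-0.003],"spin":0,"fingers":0.1},
    {"dp":[0,0,-0.003],"spin":0,"fingers":-0.2},
    {"dp":[0,0,-0.003],"spin":0,"fingers":-0.2},
    {"dp":[0,0,-0.003],"spin":0,"fingers":-0.2}
  ]
}}

```text
t: 39.5
ee_pos: [0.4474, -0.0895, 0.2563]
tcp_rot: [[-0.108, 0.994, 0.001], [0.994, 0.108, -0.001], [-0.001, 0.001, -1.0]]
force: [0.2, 0.5, -0.6]
width: 0.599
```

>>> {"api": "carry_out", "payload": {
  "moves": [
    {"dp":[0,0,-0.025],"spin":0,"fingers":-0.2},
    {"dp":[0,0,-0.06],"spin":0,"fingers":-0.2},
    {"dp":[0,0,-0.1],"spin":0,"fingers":-0.2},
    {"dp":[0,0,-0.14],"spin":0,"fingers":-0.2},
    {"dp":[0,0,-0.14],"spin":0,"fingers":-0.2}
  ]
}}

```text
t: 40.0
ee_pos: [0.4484, -0.0898, 0.403]
tcp_rot: [[-0.108, 0.994, 0.013], [0.994, 0.108, -0.006], [-0.007, 0.012, -1.0]]
force: [0.5, -0.7, 0.3]
width: 0.599
```

```bash
python3 look.py 47 w; python3 -c "
import cv2
im=cv2.imread('pics/scene47.png')[110:240,200:360];cv2.imwrite('pics/s47box.png',cv2.resize(im,None,fx=4.5,fy=4.5,interpolation=cv2.INTER_CUBIC))"
```

```text
cmd [-2.44591935e-01 -2.22463991e-04  1.62900000e-01]
40.0 [-0.24285906 -0.00242322  0.3090059 ] F box 0.4088728430968621 -0.7808090126075188 0.27014103667598666 w 0.5990264003548482
```

View pics/s47box.png

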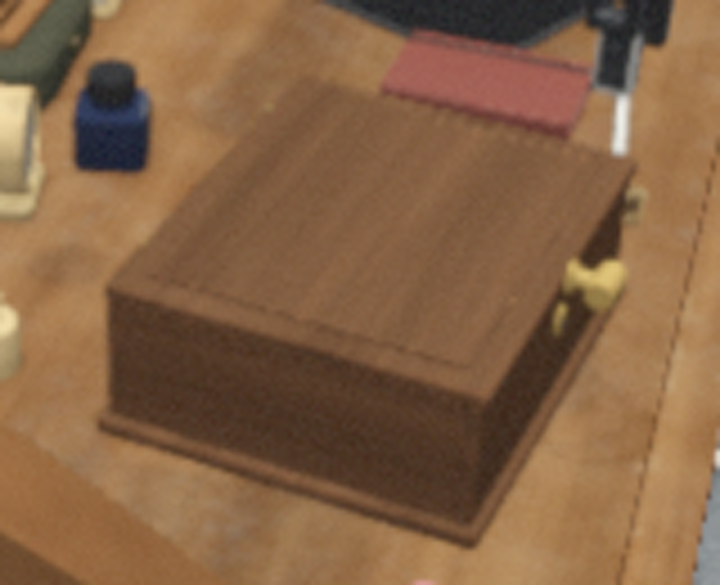

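View pics/w47.png

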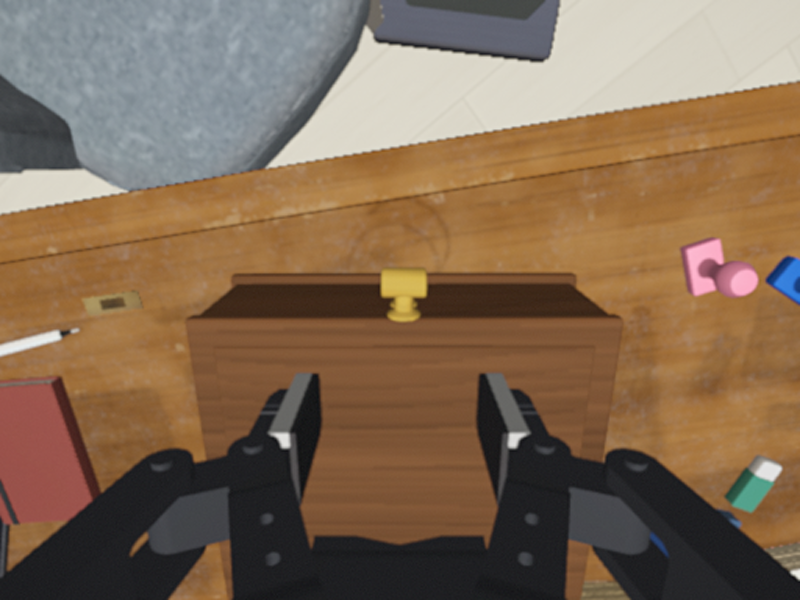

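The lid is flush with the rim all round, the gripper is clear of everything, and the look-alikes haven't been touched. I'll let it settle and hand in.

>>> {"api": "carry_out", "payload": {
  "moves": [
    {"dp":[0,0,0],"spin":0,"fingers":-0.2},
    {"dp":[0,0,0],"spin":0,"fingers":-0.2}
  ]
}}

```text
t: 40.3
ee_pos: [0.4466, -0.089, 0.3938]
tcp_rot: [[-0.108, 0.994, -0.003], [0.994, 0.108, 0.001], [0.002, -0.003, -1.0]]
force: [0.1, -0.5, 0.3]
width: 0.601
```

```bash
python3 -c "
from plant import r
print(r.sense()['t'],r.sense()['force']); print(r.close_job())"
```

```text
40.3 [ 0.09034392 -0.47287662  0.28347967]
the job is handed in; nothing more can be done
None
```

The stamp is put away and the lid is fully shut. I handed the job in at 40.3 s of the 72 s allowed.

**What I did:** I raised the lid to its end stop and pressed it back until the catch seated, and it stood by itself. I stood the brown stamp upright on the box floor, about 53 mm in front of the centre. To free the stay I lifted the lid to its end again by its knob, then pressed a finger against the side of the stay knob and dragged it forward. That is not the fore-and-aft pinch suggested. I then held the lid by its knob all the way down until it was shut.

**Last checks:**
- **Lid shut:** a 4 mm downward push moved the tool only 0.6 mm, with about 18 N of upward force, which is a firm stop. After release, the pictures show the lid flush with the rim.
- **Forces while lowering:** these stayed at about 6 N or less, so nothing suggested the stay was binding.
- **Stay while freeing it:** the highest contact force I measured was 18.5 N, on the lid at a shorter lever. I judged that to be below the strain limit, but could not measure the load on the stay itself.
- **Stamps:** both stood upright in the last clear view inside, from above as the lid started down. Once the lid was shut they could not be seen.
- **Gripper and look-alikes:** the gripper is clear of everything, and the pink and blue stamps were not touched.

No check failed. One measurement disagreed: the camera placed the lid knob about 6 mm nearer the robot than my first estimate, so I corrected for that before gripping.

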